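Clamp a batten in the bench vise on rolled supports

TASK

Set the long batten up in the bench vise for sawing. Clear every small offcut block into the grey tray, and roll the two wooden rounds along the bench, pushing on their tops and never picking them up, until each lies centred over and along its own pencil line (the round nearer the vise on the line nearer the vise). Then lay the batten flat across both rounds with its end reaching right through between the open vise jaws and a few centimetres beyond, and crank the handle clockwise until the jaw grips it tight against the fixed jaw, leaving the rounds on their lines and the bottle, hammer and brush alone.

Things in the scene. Friction and masses are not known exactly. Their poses are not given: they have to be found in the camera images.
- vise: blue iron bench vise, fixed. Origin on the bench under the middle of the clamped batten; x from crank side to fixed jaw, y along the jaws (rounds lie at -y), z up. Bed: top (floor between jaws) at z 70 mm, x -115 to 60, y -45 to 45. Fixed jaw: face at x +20, 35 thick, z 70 to 112, y -45 to 45. Front plate x -115 to -100, top z 112. Screw axis along x at y 0, z 90.
- jaw_face (a point): middle of the clamping face of the sliding steel jaw (90 mm along y, 22 mm thick, z 71 to 109 mm); faces vise +x and slides along vise x from -50 mm (wide open) to -15 mm; at -20 mm it meets the 40 mm batten held against the fixed jaw.
- crank (a joint): crank angle in rad, 0 to 11; grows clockwise as seen looking along vise +x; at 0 the jaw is wide open and the crank arm straight up. One turn (6.283) closes the jaw 20 mm. Stiff: 7 to 12 N at the grip to turn, rising steeply once the jaw bites; stays where it is left, so it keeps the jaw tight.
- crank_grip (a point): point on the axis of the crank's free-spinning wooden grip (bar 18 mm thick, 78 mm long, parallel to vise x), 41 mm from its free end, 45 mm off the screw axis, at vise x -187 mm, y = -45 sin q mm, z = 90 + 45 cos q mm at crank angle q. The crank arm is at vise x -126 to -136 mm; the crank does not move along x as it turns.
- line_near: pencil line on the bench nearer the vise, 200 mm long, 3 mm wide. Origin at its middle on the bench; its x runs along the line, its y square to it, towards the vise. It is parallel to vise x.
- line_far: the second such pencil line, farther from the vise; same size and axes.
- round_near_center (a point): middle of the beech round nearer the vise: a plain cylinder 70 mm in diameter, 120 mm long, 0.3 kg, lying on the bench; x is its axis (y and z turn as it rolls).
- round_far_center (a point): middle of the beech round farther from the vise; same size and axes.
- batten: straight pale batten, 40 mm (x) by 440 mm (y) by 30 mm high (z), about 0.3 kg; origin at the centre of its underside. It starts flat on the bench on the robot's side of the rounds. Either end may go in the vise.
- offcut0: small softwood offcut block, 40 x 40 mm, 45 mm high; origin at the centre of its underside. Two to four of these are present, any of them may stand on the lines or near them.
- offcut1: another such offcut block.
- offcut2: another such offcut block.
- offcut3: another such offcut block.
- tray: grey open tray for offcuts, fixed, 200 x 200 mm outside, 60 mm high, wall and floor 6 mm; origin at the centre of its underside.
- bottle: water bottle standing, 64 mm wide, 200 mm high: leave alone.
- hammer: hammer lying on the bench: leave alone.
- brush: bench brush lying on the bench: leave alone.
Not all that is in view belongs to the job. Leave any pink or turquoise look-alike of the part that bears round_far_center alone.

How it is judged:
On the way, in this order (a step that is already met when the one before it is completed fails the run):
1. both rounds lie still, centred on their own lines (within 12 mm, turned less than 0.25 rad) (y of round_near_center in the frame of line_near between -0.012 and 0.012 m and x of round_near_center in the frame of line_near between -0.05 and 0.05 m and angle between the x axis of round_near_center and the x axis of line_near, either way round below 0.25 rad and height (world z) of each of round_near_center, round_far_center below 0.045 m and y of round_far_center in the frame of line_far between -0.012 and 0.012 m and x of round_far_center in the frame of line_far between -0.05 and 0.05 m and angle between the x axis of round_far_center and the x axis of line_far, either way round below 0.25 rad and linear speed of each of round_near, round_far below 0.01 m/s), for 0.2 s.
2. the batten lies flat on the vise bed and the rounds with its end right through between the jaws (x of batten in the frame of vise between -0.028 and 0.016 m and y of batten in the frame of vise between -0.19 and -0.1 m and z of batten in the frame of vise between 0.066 and 0.076 m and angle between the y axis of batten and the y axis of vise, either way round below 0.08 rad and angle between batten's own z axis and vertical below 0.04 rad and linear speed of batten below 0.02 m/s), for 0.2 s.
3. the jaw grips the batten against the fixed jaw (x of batten in the frame of vise between -0.005 and 0.005 m and contact force between jaw and batten above 5 N), for 0.2 s.
At the end, for the whole second after the job is handed in: Rounds within 15 mm and 0.25 rad of their lines; batten flat (underside 66-76 mm up), its middle at vise y -190 to -100 mm, centred within 5 mm and parallel within 0.08 rad between the jaws, pressed by the sliding jaw with over 5 N; every offcut present in the tray (all of step 2 and all of step 3 and y of round_near_center in the frame of line_near between -0.015 and 0.015 m and x of round_near_center in the frame of line_near between -0.05 and 0.05 m and angle between the x axis of round_near_center and the x axis of line_near, either way round below 0.25 rad and height (world z) of each of round_near_center, round_far_center below 0.045 m and y of round_far_center in the frame of line_far between -0.015 and 0.015 m and x of round_far_center in the frame of line_far between -0.05 and 0.05 m and angle between the x axis of round_far_center and the x axis of line_far, either way round below 0.25 rad and linear speed of each of round_near, round_far below 0.01 m/s and x of offcut0 in the frame of tray between -0.1 and 0.1 m and y of offcut0 in the frame of tray between -0.1 and 0.1 m and height (world z) of each of offcut0, offcut1, offcut2, offcut3 below 0.06 m and x of offcut1 in the frame of tray between -0.1 and 0.1 m and y of offcut1 in the frame of tray between -0.1 and 0.1 m and x of offcut2 in the frame of tray between -0.1 and 0.1 m and y of offcut2 in the frame of tray between -0.1 and 0.1 m and x of offcut3 in the frame of tray between -0.1 and 0.1 m and y of offcut3 in the frame of tray between -0.1 and 0.1 m); the robot touches nothing.
It fails at once if a round was picked up off the bench (height (world z) of any of round_near_center, round_far_center above 0.06 m).
It fails at once if the bottle, hammer or brush was disturbed (distance of any of bottle, hammer, brush from where it was at the start of the episode above 0.03 m).
Of offcut0, offcut1, offcut2, offcut3 only 2 to 4 are there at a start; the rules pass over those that are not, and their reading is None.
At some moment in a run one of round_near, round_far, offcut0, offcut1, offcut2, offcut3 may be knocked a few centimetres aside while the robot is not near it.
It also fails if it takes over 210 s, if anything falls off the work surface, if the arm or the gripper's body presses on something with over 40 N, if the wrist force passes 120 N, or if a joint passes its speed limit or range.

ROBOT

A 6-joint arm with a two-finger parallel gripper is mounted at the origin on the work surface. World frame = base frame: x ahead of the robot, y to its left, z up, the work surface at z = 0. Lengths are in m, angles in rad, forces in N, time in s.
With the tool pointing down it reaches from about 0.325 to 0.775 m from the base axis. Payload 5.5 kg.
Tool frame: the origin (TCP) lies midway between the tips of the shut fingers; the grasp point (between the pads) lies grasp_offset behind it (grasp_offset is the distance from the TCP to the grasp point, in m); z points along the fingers, y is the line along which they close (so a half turn about z gives the same grasp; the last joint's range is limited). The gripper opens to 88 mm and grips with 3 to 60 N. Pads are 20 mm wide; open, the fingers measure 115 mm over their backs; the gripper's body (75 mm by 178 mm) begins 61 mm behind the grasp point.
Start: joints at [1.168, 0.091, 1.231, -0, 1.82, -0.057], TCP at [0.203, 0.564, 0.188] pointing down, gripper open.
Joint ranges: [-2.87, 2.87], [-0.86, 2.18], [0.17, 2.46], [-1.51, 4.65], [0.06, 2.69], [-2.65, 2.65]. Speed limits (rad/s): [2.57, 2.57, 3.01, 3.14, 3.14, 3.14].

INTERFACE

Orientations are given as a 3x3 rotation matrix whose columns are the frame's x, y, z axes.
In Python, from station import read_state, camera, calibration, sign_off, grasp_offset gives the robot as it stands.
- The arm moves only by the shell command python3 -m crank 'ROWS'. ROWS is a JSON object of lists of equal length, an entry for each row: "travel": the shift along the tool's x, y, z each as a share of 0.025 m, from -1 to 1, a list of three; "twist": the turn, a rotation vector about the tool's x, y, z each as a share of 0.08 rad, from -1 to 1, a list of three; "fingers": the finger opening in mm, from 0 to 87.8. A call has 1 to 20 rows; each row shifts and turns the commanded pose from where the row before left it, along the tool's axes as they then stand; what a row does not reach is not made up. A row lasts 1/8 s, in which the tool goes at most 62.5 mm and 10.7 degrees, less where a joint would pass 70% of its speed; a pose out of reach is approached as far as the arm can. A call with a number of a shift or a turn outside -1 to 1 is refused whole. A call with a gripper value outside its range is refused whole. The fingers move at their own pace and stop on an object; the grip force is fixed at half the most. Time passes only in rows, so rows that do not move let the fingers close. It gives the time, the measured TCP pose, the force, the opening and the grip force at its end, in the units of the state.
- read_state(): the state, without advancing time (a new reading comes with each control period).
- camera(name): name is "scene" or "top" or "wrist"; returns the picture (480x640x3 uint8, blue, green, red); there is no depth.
- calibration(name): a dict with "fx", "fy", "cx", "cy" (pixels), "camera_from_world" (4x4, takes a point from world to camera coordinates). Camera axes: x right, y down, z forward; pixel columns grow to the right and rows downward; lengths in m; the calibration is good to about 2 mm. A picture is of the moment at which its call begins: read the wrist's pose just before it. calibration takes no time and is no camera call; for the wrist camera it gives the pose at the moment of the call.
- sign_off(): hands the job in; it is judged then, once.
The state is a dict: "time_s": time; "joint_pos": joint angles; "qd": joint speeds; "effort": joint torques, N m; "tool_pos": TCP position; "orientation": TCP orientation; "force": force on the tool from outside, world axes, zero at the start; "torque": the same for the moment, N m; "gripper_width": opening from 0.0 (shut) to 1.0 (fully open); "gripper_force": force on a finger pad.
Only numpy, scipy, OpenCV 4.12 (cv2) and the standard library are available. Lean on these libraries where they do the work, as an engineer would, in place of code of your own. Each camera call takes 0.05 s, during which the arm holds its last target. There are 200 camera calls.

## Working session

There is one attempt and no reset: what is moved stays moved. The work goes in short steps, Python scripts to look and compute and a shell command to move; the robot and the scene stay as the last step left them, time stands still between calls to the robot, and variables do not carry over. Pictures are saved under pics/ and viewed, at most 14 in all, crops included, and the job is handed in when it is done.

```bash
ls; mkdir -p pics
python3 - <<'E'
from station import *
import cv2, json
s=read_state(); print({k:(v if not hasattr(v,'tolist') else v.tolist()) for k,v in s.items()}); 
print(grasp_offset if not callable(grasp_offset) else grasp_offset())
for n in ["scene","top","wrist"]:
    c=calibration(n); print(n,c)
    cv2.imwrite(f"pics/{n}0.png",camera(n))
E
```

```text
pics
{'time_s': 0.0, 'joint_pos': [1.168248149752709, 0.09183618151724983, 1.2318606351230021, 4.531212370935148e-06, 1.8197966650210124, -0.05672595517172027], 'qd': [0.0009477172189210464, 0.0002444050132910169, 3.488815710340277e-06, 0.0009773050680332263, -0.0011725808514546042, 0.0003692133997990224], 'effort': [-0.001018341863527894, -44.64614152908325, -40.64427137374878, 0.06969980662688613, 0.029825451783835888, -0.00016295964087476023], 'tool_pos': [0.2032567461529289, 0.564143686598064, 0.18723477921963916], 'orientation': [[-0.940797396936737, 0.33896857869295566, -0.0007487161925350717], [0.33896938702238827, 0.9407957812805621, -0.001747165236303577], [0.00011215491842189215, -0.0018975203751700632, -0.9999981934172182]], 'force': [-0.25502411414315335, 0.3132615205856781, -0.3945014769198972], 'torque': [0.004891078608349976, 0.02744475288225193, -0.03268660926660125], 'gripper_force': 0.0, 'gripper_width': 0.995678611425143}
0.0187
scene {'fx': 500.68349599623906, 'fy': 500.68349599623906, 'cx': 316.4104859030888, 'cy': 243.03820406058605, 'camera_from_world': array([
[... 289 characters left out ...]
301, 'cx': 322.33737468102356, 'cy': 243.94481186905435, 'camera_from_world': array([[ 0.00566085, -0.99997776,  0.00352501,  0.00520643],
       [-0.97087111, -0.00634041, -0.23951845,  0.5954823 ],
       [ 0.23953547, -0.00206645, -0.97088541,  0.97857141],
       [ 0.        ,  0.        ,  0.        ,  1.        ]])}
wrist {'fx': 342.88649821341204, 'fy': 342.88649821341204, 'cx': 325.54708111101075, 'cy': 240.5462619986628, 'camera_from_world': array([[ 0.34021334,  0.94034722, -0.00141265, -0.60029975],
       [ 0.90305696, -0.32630229,  0.27931154, -0.03413239],
       [ 0.26218888, -0.09630122, -0.96019949,  0.3894446 ],
       [ 0.        ,  0.        ,  0.        ,  1.        ]])}
```

View pics/top0.png

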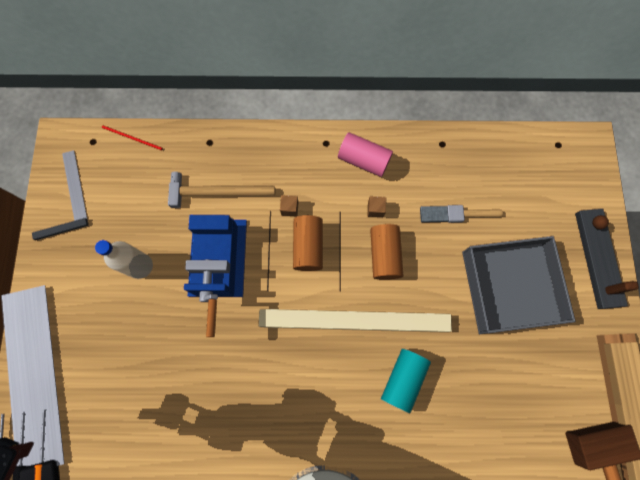

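View pics/scene0.png

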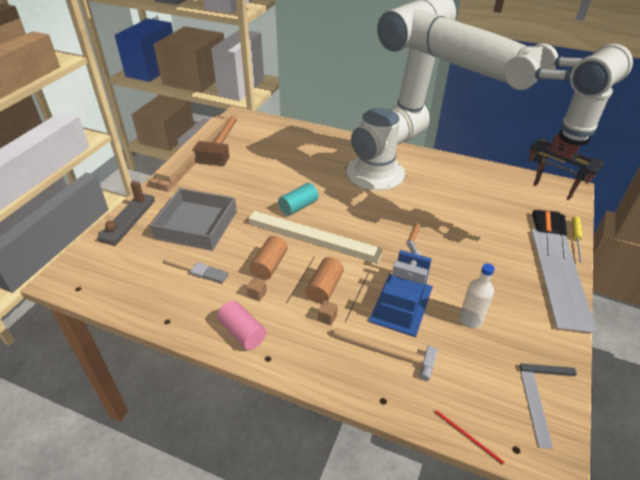

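```bash
cat > h.py <<'E'
import numpy as np, cv2, json
from station import *
def cam(n):
    c=calibration(n); return c["camera_from_world"],np.array([[c["fx"],0,c["cx"]],[0,c["fy"],c["cy"]],[0,0,1]])
def ray(n,uv,c=None):
    T,K=c or cam(n); R=T[:3,:3]; o=-R.T@T[:3,3]; d=R.T@np.linalg.inv(K)@np.array([uv[0],uv[1],1.]); return o,d
def onz(n,uv,z,c=None):
    o,d=ray(n,uv,c); return o+d*(z-o[2])/d[2]
def proj(n,p,c=None):
    T,K=c or cam(n); q=K@(T[:3,:3]@np.asarray(p,float)+T[:3,3]); return q[:2]/q[2]
def tri(r1,r2):
    (o1,d1),(o2,d2)=r1,r2; A=np.stack([d1,-d2],1); t=np.linalg.lstsq(A,o2-o1,rcond=None)[0]
    p,q=o1+d1*t[0],o2+d2*t[1]; return (p+q)/2,np.linalg.norm(p-q)
def blobs(im,lo,hi,amin=40,roi=None,k=3):
    m=cv2.inRange(cv2.cvtColor(im,cv2.COLOR_BGR2HSV),lo,hi)
    if roi: 
        z=np.zeros_like(m); x0,y0,x1,y1=roi; z[y0:y1,x0:x1]=m[y0:y1,x0:x1]; m=z
    m=cv2.morphologyEx(m,cv2.MORPH_OPEN,np.ones((k,k),np.uint8))
    return [c for c in sorted(cv2.findContours(m,0,2)[0],key=cv2.contourArea,reverse=True) if cv2.contourArea(c)>amin]
def st():
    s=read_state(); print("t %.2f"%s["time_s"],"tcp",np.round(s["tool_pos"],4),"q",np.round(s["joint_pos"],2),"F",np.round(s["force"],1),"w",round(88*s["gripper_width"],1),"gf",round(s["gripper_force"],1)); return s
E
python3 - <<'E'
from h import *
t=cv2.imread("pics/top0.png"); s=cv2.imread("pics/scene0.png")
cv2.imwrite("pics/c1.png",cv2.resize(t[180:345,170:425],None,fx=3,fy=3,interpolation=cv2.INTER_CUBIC))
H=cv2.cvtColor(t,40); S=cv2.cvtColor(s,40)
for n,h,p in [("top",H,[(308,240),(387,250),(289,202),(376,205),(350,320),(300,160),(207,265),(210,318),(200,250)]),("scene",S,[(268,258),(323,285),(257,288),(327,312),(310,237),(200,210),(410,272),(413,232),(405,300)])]:
    print(n,[h[y,x].tolist() for x,y in p])
E
```

```text
top [[13, 177, 163], [13, 176, 165], [14, 147, 144], [14, 148, 143], [22, 58, 227], [18, 131, 197], [120, 16, 159], [13, 177, 160], [109, 205, 139]]
scene [[12, 135, 214], [13, 134, 217], [14, 113, 169], [14, 113, 165], [21, 57, 174], [0, 4, 130], [120, 9, 115], [12, 133, 176], [108, 148, 98]]
```

View pics/c1.png

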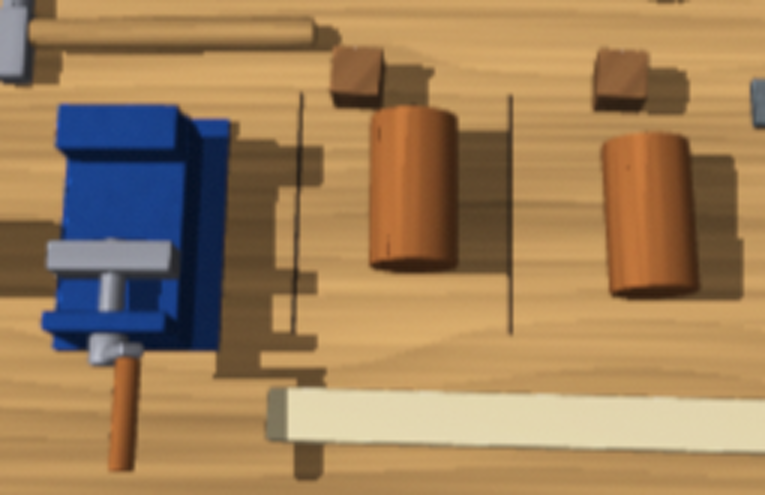

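```bash
cat > meas.py <<'E'
from h import *
t=cv2.imread("pics/top0.png"); s=cv2.imread("pics/scene0.png")
o,_=ray("top",(0,0)); print("topcam",o.round(3), "scenecam",ray("scene",(0,0))[0].round(3))
# lines: dark relative to surroundings
g=cv2.cvtColor(t,cv2.COLOR_BGR2GRAY); bh=cv2.morphologyEx(g,cv2.MORPH_BLACKHAT,np.ones((1,7),np.uint8))
for nm,c0,c1 in [("near",263,275),("far",335,345)]:
    pts=[]
    for r in range(206,297):
        row=bh[r,c0:c1].astype(float)
        if row.max()>35: pts.append((c0+(row*(row>15)*np.arange(c1-c0)).sum()/(row*(row>15)).sum(),r))
    pts=np.array(pts); vx=np.polyfit(pts[:,1],pts[:,0],1); r0,r1=pts[:,1].min(),pts[:,1].max()
    A=onz("top",(np.polyval(vx,r0-.5),r0-.5),0);B=onz("top",(np.polyval(vx,r1+.5),r1+.5),0)
    print("line",nm,len(pts),A.round(4),B.round(4),"mid",((A+B)/2).round(4),"len",np.linalg.norm(A-B).round(4),"ang",np.arctan2(*(A-B)[[1,0]]).round(4))
for nm,lo,hi,L in [("round",(8,150,60),(16,255,255),(8,118,80)),("off",(10,100,40),(17,165,165),(10,95,60)),("batten",(18,30,150),(26,90,255),(18,30,110))]:
    for n,im,l,h in [("top",t,lo,hi),("scene",s,L,(26,90,255) if nm=="batten" else (16,170,255) if nm=="round" else (17,130,190))]:
        for c in blobs(im,l,h,60,(180,180,470,345) if n=="top" else (200,200,440,340)):
            r=cv2.minAreaRect(c); print(nm,n,"area",cv2.contourArea(c),"ctr",np.round(r[0],1),"sz",np.round(r[1],1),"ang",round(r[2],1), "box",cv2.boxPoints(r).round(0).astype(int).tolist())
E
python3 meas.py
```

```text
topcam [0.344 0.011 1.093] scenecam [1.505 0.384 1.062]
line near 80 [0.698  0.1389 0.    ] [0.4983 0.1394 0.    ] mid [0.5981 0.1391 0.    ] len 0.1998 ang -0.0022
line far 33 [ 0.6966 -0.0338  0.    ] [ 0.4969 -0.0331  0.    ] mid [ 0.5968 -0.0334  0.    ] len 0.1997 ang -0.0033
round top area 1469.0 ctr [385.9 250.5] sz [53.6 30.1] ang 85.9 box [[369, 225], [399, 223], [403, 276], [373, 278]]
round top area 1443.5 ctr [307.5 241.5] sz [53. 29.] ang 90.0 box [[293, 215], [322, 215], [322, 268], [293, 268]]
round top area 258.5 ctr [210.8 318. ] sz [ 8.2 36.5] ang 3.8 box [[205, 336], [208, 300], [216, 300], [214, 337]]
round scene area 969.5 ctr [324.9 279.7] sz [24.  47.1] ang 29.1 box [[303, 294], [326, 253], [347, 265], [324, 306]]
round scene area 872.0 ctr [269. 257.] sz [22.7 44.9] ang 33.7 box [[247, 269], [272, 232], [291, 245], [266, 282]]
round scene area 77.5 ctr [414.8 230.9] sz [ 5.9 17.1] ang 21.8 box [[409, 238], [415, 222], [421, 224], [414, 240]]
off top area 1777.5 ctr [262.3 264.7] sz [37.  85.4] ang 4.0 box [[241, 306], [247, 221], [284, 223], [278, 309]]
off to
[... 1129 characters left out ...]
ff scene area 708.0 ctr [368.2 289.9] sz [25.6 52.8] ang 18.4 box [[348, 311], [364, 261], [389, 269], [372, 319]]
off scene area 277.5 ctr [217.6 327.1] sz [35.1 14.7] ang 59.3 box [[202, 316], [215, 308], [233, 338], [220, 346]]
off scene area 192.0 ctr [432.5 308.5] sz [19. 13.] ang 90.0 box [[426, 299], [439, 299], [439, 318], [426, 318]]
off scene area 96.5 ctr [337.5 335.6] sz [22.1  7.5] ang 23.2 box [[326, 335], [329, 328], [349, 336], [346, 343]]
batten top area 3157.0 ctr [357.5 320.1] sz [185.5  18.1] ang 1.5 box [[265, 327], [265, 309], [450, 313], [450, 331]]
batten scene area 2023.0 ctr [315.2 236. ] sz [138.3  16.6] ang 16.9 box [[247, 224], [251, 208], [384, 248], [379, 264]]
```

Run:
```python
from h import *
f=lambda u,v,z: onz("top",(170+u/3,180+v/3),z).round(4)
print("fixjaw back L,R",f(58,104,.112),f(180,106,.112),"front L R",f(65,150,.112),f(180,150,.112))
print("jaw far L R",f(48,241,.109),f(177,241,.109))
print("frontplate top L R",f(43,313,.112),f(164,313,.112), "base corner R",f(228,121,0),f(218,349,0))
print("grip start,end",f(126,358,.135),f(121,469,.135))
print("off",f(358,70,.045),f(622,72,.045))
for n,p,q in [("near",(307.5,241.5),(324.9,279.7)),("far",(385.9,250.5),(269,257))]:
    a=onz("top",p,.035); print(n,a.round(4),"ctr-chk tri",*[x.round(4) for x in tri(ray("top",p),ray("scene",q))])
# axis angle of rounds from box edges
for n,a,b in [("near",(307.5,215),(307.5,268)),("far",(384,224),(388,277))]:
    A=onz("top",a,.055);B=onz("top",b,.055); print(n,"axis",np.arctan2(*(A-B)[[1,0]]).round(3),A.round(3),B.round(3))
p=onz("top",(357.5,320.1),.03);print("batten",p.round(4),"tri",*[x.round(4) for x in tri(ray("top",(357.5,320.1)),ray("scene",(314,237)))])
for u in [((265.5,318)),(450,322)]: print(onz("top",u,.03).round(4))
print("offtri")
# scene top-face centres approx
s=cv2.imread("pics/scene0.png"); cv2.imwrite("pics/c2.png",cv2.resize(s[200:345,225:445],None,fx=3.6,fy=3.6,interpolation=cv2.INTER_CUBIC))
```

```text
fixjaw back L,R [0.6508 0.3051 0.112 ] [0.6499 0.2146 0.112 ] front L R [0.6155 0.2973 0.112 ] [0.616  0.2128 0.112 ]
jaw far L R [0.5477 0.3055 0.109 ] [0.5483 0.2119 0.109 ]
frontplate top L R [0.4946 0.3041 0.112 ] [0.4951 0.2178 0.112 ] base corner R [0.6722 0.1977 0.    ] [0.484  0.1971 0.    ]
grip start,end [0.46   0.2374 0.135 ] [0.3846 0.2361 0.135 ]
off [0.7017 0.0883 0.045 ] [ 0.7015 -0.1223  0.045 ]
near [0.6104 0.0439 0.035 ] ctr-chk tri [0.609  0.0448 0.0391] 0.0022
far [ 0.5897 -0.1411  0.035 ] ctr-chk tri [ 0.5884 -0.1394  0.0389] 0.0023
near axis 0.013 [0.67  0.044 0.055] [0.543 0.042 0.055]
far axis 0.046 [ 0.649 -0.136  0.055] [ 0.523 -0.141  0.055]
batten [ 0.4274 -0.0725  0.03  ] tri [ 0.4273 -0.0689  0.0096] 0.0109
[0.4309 0.1375 0.03  ]
[ 0.4244 -0.2836  0.03  ]
offtri
```

View pics/c2.png

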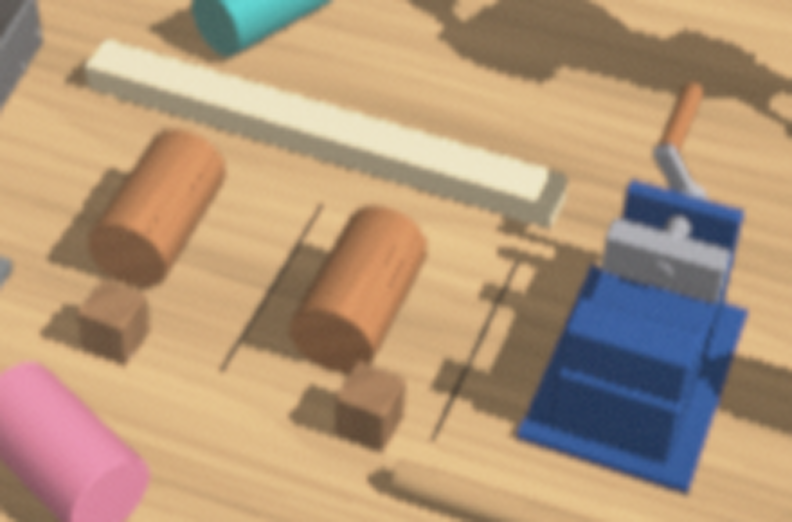

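```bash
python3 -m crank '{"travel":[[0,0,-1],[0,0,-1],[0,0,-1],[0,0,-1],[0,0,0]],"twist":[[0,0,-1],[0,0,-1],[0,0,-1],[0,0,-1],[0,0,-0.3]],"fingers":[70,70,70,70,70]}' | tail -3
python3 -m crank '{"travel":[[-1,-1,0],[-1,-1,0],[-1,-1,0],[-1,-1,0],[-1,-1,0],[-1,-1,0],[-1,-1,0],[-1,-1,0],[-1,-1,0],[-1,-1,0],[-1,-1,0],[-1,-1,0],[-1,-1,0],[-1,-1,0],[-1,-1,0],[-1,-1,0],[0,-1,1],[0,-1,1],[0,-1,1],[0,-1,1]],"twist":[[0,0,0],[0,0,0],[0,0,0],[0,0,0],[0,0,0],[0,0,0],[0,0,0],[0,0,0],[0,0,0],[0,0,0],[0,0,0],[0,0,0],[0,0,0],[0,0,0],[0,0,0],[0,0,0],[0,0,0],[0,0,0],[0,0,0],[0,0,0]],"fingers":[60,60,60,60,60,60,60,60,60,60,60,60,60,60,60,60,60,60,60,60]}' | tail -3
python3 -m crank '{"travel":[[0,0,0],[0,0,0]],"twist":[[0,0,0],[0,0,0]],"fingers":[60,60]}' | tail -3
python3 - <<'E'
from h import *
s=st(); print(s["orientation"])
cv2.imwrite("pics/w1.png",camera("wrist")); c=calibration("wrist"); np.save("w1T.npy",c["camera_from_world"])
f=lambda u,v: ray("top",(170+u/3,180+v/3)); g=lambda u,v: ray("scene",(225+u/3.6,200+v/3.6))
print("grip start/end",tri(f(126,358),g(672,148)),tri(f(121,469),g(697,88)))
print("off",tri(f(358,70),g(372,388)),tri(f(622,72),g(115,305)))
t=cv2.imread("pics/top0.png")
for u,v in [(465,251),(554,238),(573,321),(482,333)]: print("tray rim",onz("top",(u,v),.06).round(3))
print("hammer end",onz("top",(275,191),.015).round(3))
E
```

```text
force: [-0.1, 0.6, -0.0]
gripper_width: 0.798
gripper_force: 0.0
force: [0.8, -0.7, -0.2]
gripper_width: 0.686
gripper_force: 0.0
force: [0.5, 0.0, 0.8]
gripper_width: 0.679
gripper_force: 0.0
t 3.52 tcp [0.6024 0.0644 0.1884] q [ 0.05  0.11  1.21  0.    1.82 -1.52] F [0.5 0.  0.8] w 59.8 gf 0.0
[[-9.99997890e-01  2.04698271e-03 -1.71303218e-04]
 [ 2.04690027e-03  9.99997790e-01  4.80024656e-04]
 [ 1.72285442e-04  4.79673003e-04 -9.99999870e-01]]
grip start/end (array([0.46015486, 0.24058755, 0.12960541]), np.float64(0.003848993081949289)) (array([0.38402627, 0.24010806, 0.12986673]), np.float64(0.005763452687869942))
off (array([0.70210638, 0.09064651, 0.0419029 ]), np.float64(0.004455749098057859)) (array([ 0.70185947, -0.12066757,  0.04163197]), np.float64(0.004288699019000148))
tray rim [ 0.584 -0.32   0.06 ]
tray rim [ 0.616 -0.528  0.06 ]
tray rim [ 0.426 -0.549  0.06 ]
tray rim [ 0.399 -0.344  0.06 ]
hammer end [0.744 0.127 0.015]
```

View pics/w1.png

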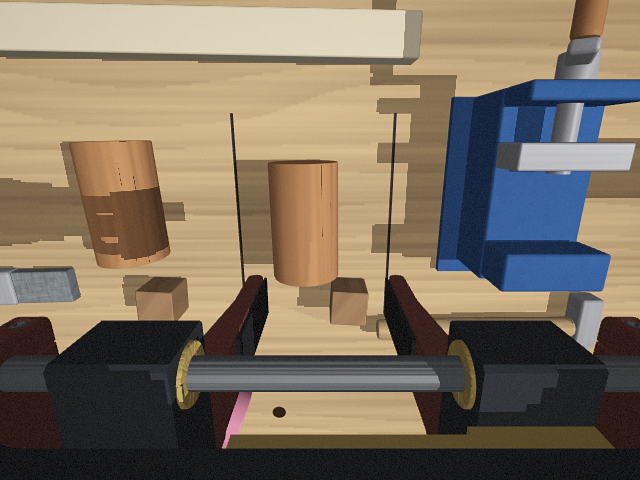

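Run:
```python
from h import *
c=cam("wrist")
for x,y in [(.7017,.0895),(.7017,-.1215)]:
    print([proj("wrist",(x+a,y+b,z),c).round(0).astype(int).tolist() for z in (.045,) for a,b in ((-.02,-.02),(-.02,.02),(.02,.02),(.02,-.02))])
for n,p in [("near line ends",[(.698,.139,0),(.498,.139,0)]),("far",[(.697,-.034,0),(.497,-.033,0)]),("jaw far top L R",[(.548,.3045,.109),(.548,.214,.109)]),("fixjaw face top",[(.615,.3045,.112),(.615,.214,.112)]),("fix back",[(.65,.3045,.112),(.65,.214,.112)]),("batten end top",[(.411,.155,.03),(.451,.155,.03)]),("near rnd ends top",[(.67,.044,.07),(.55,.044,.07)])]:
    print(n,[proj("wrist",q,c).round(0).astype(int).tolist() for q in p])
w=cv2.imread("pics/w1.png")
for nm,lo,hi in [("round",(5,90,60),(17,255,255)),("steel",(0,0,120),(180,30,255)),("blue",(105,120,20),(125,255,255))]:
    for k in blobs(w,lo,hi,500,(0,0,640,300)): print(nm,cv2.contourArea(k),cv2.boundingRect(k))
```

```text
[[330, 290], [367, 289], [366, 323], [330, 323]]
[[134, 290], [171, 290], [176, 323], [140, 323]]
near line ends [[387, 286], [396, 111]]
far [[244, 286], [232, 110]]
jaw far top L R [[629, 167], [514, 167]]
fixjaw face top [[613, 249], [504, 249]]
fix back [[603, 287], [498, 288]]
batten end top [[425, 5], [422, 54]]
near rnd ends top [[305, 289], [302, 166]]
round 9848.0 (66, 140, 105, 129)
round 9026.5 (266, 159, 103, 141)
round 1205.5 (569, 0, 41, 40)
round 1034.5 (135, 276, 53, 24)
steel 3055.5 (518, 143, 117, 31)
steel 1788.5 (0, 272, 73, 28)
steel 568.5 (573, 37, 29, 42)
blue 26278.0 (436, 79, 204, 212)
```

```bash
python3 -m crank '{"travel":[[-1,0.25,0],[-1,0.25,0],[-1,0.25,0],[-1,0.25,0],[0,0,1],[0,0,1],[0,0,1],[0,0,1],[0,0,1],[0,0,1],[0,0,1],[0,0,0],[0,0,0]],"twist":[[0,0,0],[0,0,0],[0,0,0],[0,0,0],[0,0,0],[0,0,0],[0,0,0],[0,0,0],[0,0,0],[0,0,0],[0,0,0],[0,0,0],[0,0,0]],"fingers":[60,60,60,60,60,60,60,60,60,60,60,60,60]}'
python3 -m crank '{"travel":[[0,0,0],[0,0,0],[0,0,0],[0,0,0],[0,0,-1],[0,0,-1],[0,0,-1],[0,0,-1],[0,0,-1],[0,0,-1],[0,0,0]],"twist":[[0,0,0],[0,0,0],[0,0,0],[0,0,0],[0,0,0],[0,0,0],[0,0,0],[0,0,0],[0,0,0],[0,0,0],[0,0,0]],"fingers":[30,30,30,30,30,30,30,30,30,30,30]}'
```

```text
time_s: 5.2
tool_pos: [0.7034, 0.0894, 0.0153]
orientation: [[-1.0, 0.001, 0.002], [0.001, 1.0, 0.0], [-0.002, 0.0, -1.0]]
force: [0.3, -0.2, 0.5]
gripper_width: 0.681
gripper_force: 0.0
time_s: 6.58
tool_pos: [0.7036, 0.0887, 0.1664]
orientation: [[-1.0, 0.002, 0.005], [0.002, 1.0, 0.0], [-0.005, 0.0, -1.0]]
force: [-1.3, 0.5, 0.3]
gripper_width: 0.342
gripper_force: 0.0
```

Run:
```python
from h import *
st(); w=camera("wrist"); t=camera("top"); cv2.imwrite("pics/w2.png",w); cv2.imwrite("pics/t2.png",t)
cv2.imwrite("pics/c3.png",np.hstack([cv2.resize(w[150:480,150:550],(400,330)),cv2.resize(t[165:300,260:410],None,fx=2.44,fy=2.44)[:330]]))
```

```text
t 6.58 tcp [0.7036 0.0887 0.1664] q [ 0.08  0.39  0.92 -0.    1.82 -1.49] F [-1.3  0.5  0.3] w 30.1 gf 0.0Traceback (most recent call last):
  File "<stdin>", line 3, in <module>
    return _nx.concatenate(arrs, 1, dtype=dtype, casting=casting)
           ~~~~~~~~~~~~~~~^^^^^^^^^^^^^^^^^^^^^^^^^^^^^^^^^^^^^^^
ValueError: all the input array dimensions except for the concatenation axis must match exactly, but along dimension 0, the array at index 0 has size 330 and the array at index 1 has size 329
```

Run:
```python
from h import *
w=cv2.imread("pics/w2.png"); t=cv2.imread("pics/t2.png")
cv2.imwrite("pics/c3.png",np.hstack([w[150:480,150:550],cv2.resize(t[165:300,260:410],(366,330))]))
```

```text
(no output)
```

View pics/c3.png

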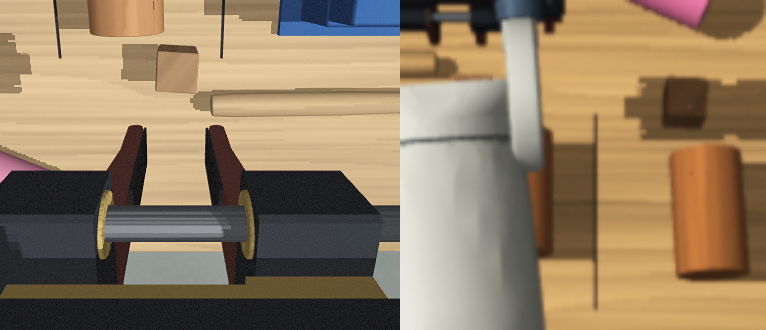

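Run:
```python
from h import *
c=cam("wrist")
for u,v in [(158,52),(198,54),(196,94),(156,92),(177,73)]: print(onz("wrist",(u+150,v+150),.045,c).round(4))
```

```text
[0.6815 0.0728 0.045 ]
[0.6835 0.1097 0.045 ]
[0.722  0.1084 0.045 ]
[0.7199 0.0703 0.045 ]
[0.7014 0.0903 0.045 ]
```

```bash
python3 -m crank '{"travel":[[0,0,0],[0,0,0],[0,0,0],[0,0,0.68],[0,0,0.68],[0,0,0.68],[0,0,0.68],[0,0,0.68],[0,0,0.68],[0,0,0.68],[0,0,0.68],[0,0,0.68],[0,0,0]],"twist":[[0,0,0],[0,0,0],[0,0,0],[0,0,0],[0,0,0],[0,0,0],[0,0,0],[0,0,0],[0,0,0],[0,0,0],[0,0,0],[0,0,0],[0,0,0]],"fingers":[60,60,60,60,60,60,60,60,60,60,60,60,60]}'
python3 -m crank '{"travel":[[0,0,0],[0,0,0],[0,0,0],[0,0,0],[0,0,0],[0,0,0],[0,0,0],[0,0,0],[0,0,0],[0,0,0],[0,0,0]],"twist":[[0,0,0],[0,0,0],[0,0,0],[0,0,0],[0,0,0],[0,0,0],[0,0,0],[0,0,0],[0,0,0],[0,0,0],[0,0,0]],"fingers":[30,30,30,30,30,30,30,30,30,30,30]}'
```

```text
time_s: 8.3
tool_pos: [0.7012, 0.0885, 0.0077]
orientation: [[-1.0, 0.002, -0.004], [0.002, 1.0, -0.0], [0.004, -0.0, -1.0]]
force: [-0.4, -1.3, -0.3]
gripper_width: 0.683
gripper_force: 0.0
time_s: 9.68
tool_pos: [0.703, 0.0886, 0.0111]
orientation: [[-1.0, 0.002, 0.001], [0.002, 1.0, 0.0], [-0.001, 0.0, -1.0]]
force: [1.1, 0.2, 5.7]
gripper_width: 0.343
gripper_force: 2.7
```

Run:
```python
from h import *
st(); w=camera("wrist"); cv2.imwrite("pics/w3.png",w[100:480,120:580])
s=camera("scene"); cv2.imwrite("pics/s3.png",s)
a=cv2.resize(w[180:480,130:530],(400,300)); b=cv2.resize(s[230:380,250:450],(400,300)); cv2.imwrite("pics/c4.png",np.hstack([a,b]))
```

```text
t 9.68 tcp [0.703  0.0886 0.0111] q [ 0.08  0.41  1.17  0.    1.56 -1.49] F [1.1 0.2 5.7] w 30.1 gf 2.7
```

View pics/c4.png

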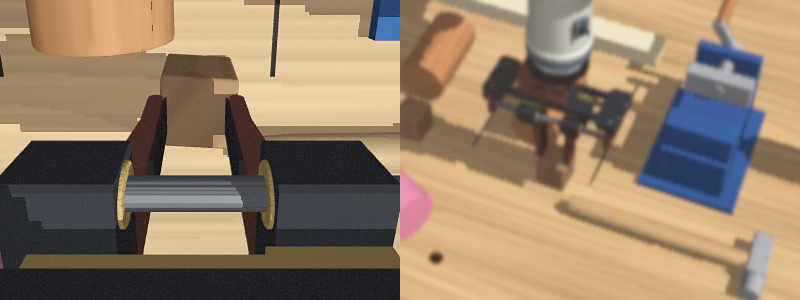

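```bash
python3 -m crank '{"travel":[[0,0,0],[0,0,0],[0,0,0],[0,0,0],[0,0,0],[0,0,0]],"twist":[[0,0,0],[0,0,0],[0,0,0],[0,0,0],[0,0,0],[0,0,0]],"fingers":[0,0,0,0,0,0]}'
python3 - <<'E'
from h import *
st(); w=camera("wrist"); cv2.imwrite("pics/w4.png",w[180:480,130:530])
E
```

```text
time_s: 10.52
tool_pos: [0.703, 0.0886, 0.0111]
orientation: [[-1.0, 0.002, 0.001], [0.002, 1.0, 0.0], [-0.001, 0.0, -1.0]]
force: [-0.0, -1.6, 5.6]
gripper_width: 0.002
gripper_force: 2.7
t 10.53 tcp [0.703  0.0886 0.0111] q [ 0.08  0.41  1.17 -0.    1.56 -1.49] F [-0.  -1.6  5.6] w 0.2 gf 2.7
```

View pics/w4.png

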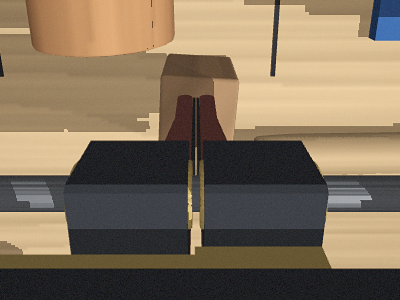

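Run:
```python
from h import *
s=st(); c=cam("wrist"); p=np.array(s["tool_pos"])
print("tcp px",proj("wrist",p,c), "z+.0187",proj("wrist",p+[0,0,.0187],c),"scene",proj("scene",p),"top",proj("top",p))
for x in (.70,.72,.74): print(x,[proj("wrist",(x+a,.09,z),c).round(0).tolist() for a in(-.02,.02) for z in (0,.045)])
for u,v in [(160,80),(163,57),(228,55),(238,78)]: print(onz("wrist",(u+130,v+180),.045,c).round(4),onz("wrist",(u+130,v+180),.0,c).round(4))
s3=cv2.imread("pics/s3.png"); cv2.imwrite("pics/s3c.png",cv2.resize(s3[240:345,280:380],None,fx=5,fy=5,interpolation=2))
```

```text
t 10.57 tcp [0.7029 0.0886 0.0111] q [ 0.08  0.41  1.17 -0.    1.56 -1.49] F [-0.3  0.1  5. ] w 0.4 gf 2.7
tcp px [324.88498217 269.15069411] z+.0187 [324.81535765 281.28927061] scene [326.39246387 315.13599128] top [290.14108783 207.34459386]
0.7 [[327.0, 228.0], [327.0, 250.0], [327.0, 287.0], [328.0, 323.0]]
0.72 [[327.0, 259.0], [328.0, 288.0], [327.0, 315.0], [328.0, 356.0]]
0.74 [[327.0, 287.0], [328.0, 323.0], [327.0, 341.0], [328.0, 386.0]]
[0.685  0.0713 0.045 ] [0.7009 0.0663 0.    ]
[0.6731 0.0732 0.045 ] [0.6857 0.0687 0.    ]
[0.6721 0.1049 0.045 ] [0.6845 0.1093 0.    ]
[0.684  0.1102 0.045 ] [0.6997 0.116  0.    ]
```

View pics/s3c.png

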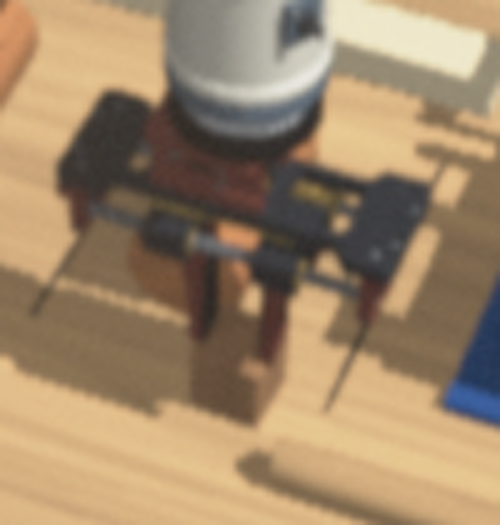

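```bash
python3 -m crank '{"travel":[[0,0,-1],[0,0,-1],[0,0,-1],[0,-1,0],[0,-1,0],[0,-1,0],[0,-1,0],[0,-0.3,0],[0,0,1],[0,0,1],[0,0,0.6],[0,0,0]],"twist":[[0,0,0],[0,0,0],[0,0,0],[0,0,0],[0,0,0],[0,0,0],[0,0,0],[0,0,0],[0,0,0],[0,0,0],[0,0,0],[0,0,0]],"fingers":[0,0,0,0,0,0,0,0,0,0,0,0]}'
for i in 1 2 3 4; do python3 -m crank '{"travel":[[0,0,0.15],[0,0,0]],"twist":[[0,0,0],[0,0,0]],"fingers":[0,0]}' | egrep 'pos|^force|er_force'; done
python3 - <<'E'
from h import *
w=camera("wrist"); cv2.imwrite("pics/w5.png",w)
s=camera("scene"); a=cv2.resize(w[180:480,130:530],(400,300)); b=cv2.resize(s[240:345,230:370],(400,300)); cv2.imwrite("pics/c5.png",np.hstack([a,b]))
E
```

```text
time_s: 12.08
tool_pos: [0.7014, -0.0186, 0.0186]
orientation: [[-1.0, 0.002, -0.003], [0.002, 1.0, 0.0], [0.003, 0.0, -1.0]]
force: [0.9, 0.0, -1.0]
gripper_width: 0.006
gripper_force: 0.0
tool_pos: [0.7028, -0.0188, 0.0176]
force: [0.9, 0.5, 0.2]
gripper_force: 0.0
tool_pos: [0.7022, -0.0189, 0.0127]
force: [-0.6, 1.2, -0.0]
gripper_force: 0.0
tool_pos: [0.702, -0.0189, 0.0085]
force: [-0.1, 0.5, 0.7]
gripper_force: 0.0
tool_pos: [0.702, -0.0189, 0.0047]
force: [-0.9, 0.5, -0.5]
gripper_force: 0.0
```

View pics/c5.png

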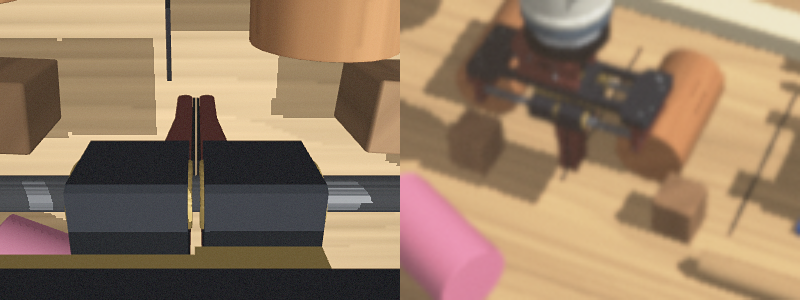

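```bash
for i in 1 2 3 4 5; do python3 -m crank '{"travel":[[0,0,0.12],[0,0,0]],"twist":[[0,0,0],[0,0,0]],"fingers":[0,0]}' | egrep 'pos|^force'; done
python3 - <<'E'
from h import *
s=st(); print(proj("scene",s["tool_pos"]))
E
```

```text
tool_pos: [0.7021, -0.0189, 0.002]
force: [0.3, -0.7, -0.8]
tool_pos: [0.7021, -0.0189, -0.0011]
force: [0.2, 0.0, 0.0]
tool_pos: [0.7021, -0.0189, -0.0041]
force: [-0.5, -0.5, -0.0]
tool_pos: [0.7021, -0.0189, -0.0071]
force: [0.6, 0.3, -0.5]
tool_pos: [0.7021, -0.0189, -0.0101]
force: [0.1, 0.9, 0.6]
t 14.43 tcp [ 0.7021 -0.0189 -0.0101] q [-0.08  0.41  1.21 -0.    1.52 -1.64] F [0.1 0.9 0.6] w 0.5 gf 0.0
[290.26085389 307.92261236]
```

```bash
python3 -m crank '{"travel":[[0,0,0.25],[0,0,0.25],[0,0,0.1],[0,0,0]],"twist":[[0,0,0],[0,0,0],[0,0,0],[0,0,0]],"fingers":[0,0,0,0]}' | egrep 'pos|^force'
for i in 1 2 3 4 5 6; do python3 -m crank '{"travel":[[0,0,0.08],[0,0,0]],"twist":[[0,0,0],[0,0,0]],"fingers":[0,0]}' | egrep 'pos|^force'; done
python3 - <<'E'
from h import *
st(); w=camera("wrist"); cv2.imwrite("pics/w6.png",w)
s=camera("scene"); a=cv2.resize(w[230:380,225:425],(400,300)); b=cv2.resize(s[270:330,250:330],(400,300),interpolation=2); cv2.imwrite("pics/c6.png",np.hstack([a,b]))
E
```

```text
tool_pos: [0.702, -0.0189, -0.0252]
force: [0.0, 0.6, 0.2]
tool_pos: [0.7024, -0.0189, -0.0267]
force: [0.4, -0.4, 0.5]
tool_pos: [0.7022, -0.0189, -0.0289]
force: [-0.2, -0.0, 0.7]
tool_pos: [0.7022, -0.0189, -0.031]
force: [0.6, -0.3, 0.4]
tool_pos: [0.7022, -0.0189, -0.0329]
force: [0.3, -0.3, 0.9]
tool_pos: [0.7026, -0.0189, -0.0339]
force: [-1.6, -0.3, 2.8]
tool_pos: [0.7026, -0.0189, -0.0339]
force: [-6.0, -0.6, 11.6]
t 16.43 tcp [ 0.7026 -0.0189 -0.0339] q [-0.08  0.43  1.23 -0.    1.48 -1.64] F [-6.  -0.6 11.6] w 0.6 gf 5.7
```

View pics/c6.png

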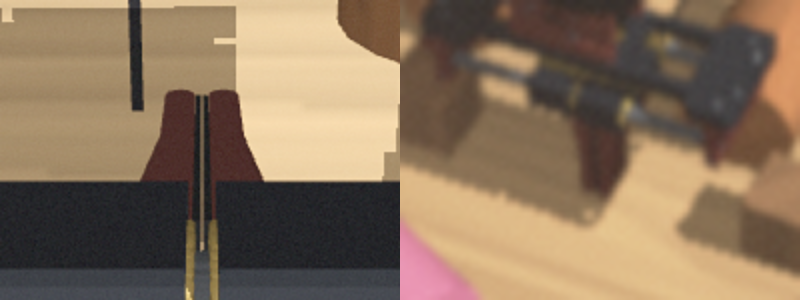

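```bash
python3 - <<'E'
from h import *
print("scene",onz("scene",(289.4,309),0),onz("scene",(286.5,309),0)); print("wrist near edge",onz("wrist",(326,276),0), proj("wrist",(.7026,-.0189,0)),proj("scene",(.7026,-.0189,0)))
E
python3 -m crank '{"travel":[[0,0,-1],[0,0,-1],[0,0,-1],[0,0,-1],[0,0,-1],[0,0,-0.6]],"twist":[[0,0,0],[0,0,0],[0,0,0],[0,0,0],[0,0,0],[0,0,0]],"fingers":[62,62,62,62,62,62]}' | egrep 'pos|^force'
python3 - <<'E'
from h import *
st(); w=camera("wrist"); cv2.imwrite("pics/w7.png",w[150:480]); H=cv2.cvtColor(w,40)
for k in blobs(w,(5,70,30),(17,200,215),300,(0,150,640,330)): print(cv2.contourArea(k),cv2.boundingRect(k))
E
```

```text
scene [ 0.71404146 -0.0156609   0.        ] [ 0.7171322  -0.02296057  0.        ]
wrist near edge [ 0.69324279 -0.0182586   0.        ] [324.79910074 292.98502162] [290.07881078 305.67682064]
tool_pos: [0.7028, -0.0189, 0.1048]
force: [-0.4, -0.2, 0.1]
t 17.27 tcp [ 0.7028 -0.0189  0.1048] q [-0.08  0.37  1.06 -0.    1.71 -1.64] F [-0.4 -0.2  0.1] w 56.9 gf 0.0
3640.5 (422, 206, 73, 63)
3615.0 (160, 205, 72, 61)
3329.0 (357, 150, 77, 51)
1911.0 (108, 150, 105, 22)
885.0 (435, 150, 23, 49)
```

View pics/w7.png

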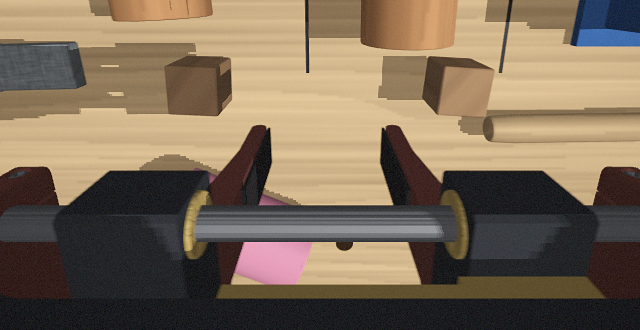

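Run:
```python
from h import *
c=cam("wrist")
for n,P in [("near",[(438,69),(493,71),(488,117),(437,112)]),("far",[(167,88),(219,87),(221,115),(166,113)])]:
    q=np.array([onz("wrist",(u,v+150),.045,c) for u,v in P]); print(n,q.round(4).tolist(),q.mean(0).round(4))
w=cv2.imread("pics/w7.png"); g=cv2.Canny(cv2.GaussianBlur(w,(3,3),0),40,100)
# brightness profile down the middle of each block for near/top face split
H=cv2.cvtColor(w,40)[:,:,2]
print(H[55:120:3,450:455].mean(1).astype(int),H[55:120:3,190:195].mean(1).astype(int)); print(H[100,420:500:3].astype(int),H[100,160:235:3].astype(int))
```

```text
near [[0.6865, 0.0676, 0.045], [0.6882, 0.11, 0.045], [0.7259, 0.1111, 0.045], [0.7215, 0.07, 0.045]] [0.7056 0.0897 0.045 ]
far [[0.7011, -0.1422, 0.045], [0.7004, -0.1016, 0.045], [0.7236, -0.1021, 0.045], [0.7218, -0.1457, 0.045]] [ 0.7117 -0.1229  0.045 ]
[211  83  82  80 165 172 170 168 166 165 165 169 171 176 178 180 178 177
 178 178 169 210] [123  80  77  82 100 110 111 114 116 113 114 112 114 114 114 112 112 112
 111 110 182 215]
[219 226  74  79  75  73  80 167 171 177 180 181 179 178 181 179 180 178
 177 171 173 175 173 215 216 216 217] [147 153 149 108 112 115 113 112 115 113 114 113 113 112 108 109 108 110
 114  91  80  69 147 141 228]
```

```bash
python3 -m crank '{"travel":[[0,1,0],[0,1,0],[0,1,0],[0,1,0],[0,0.34,0],[0,0,1],[0,0,1],[0,0,1],[0,0,1],[0,0,1],[0,0,0],[0,0,0],[0,0,0],[0,0,0],[0,0,0],[0,0,0]],"twist":[[0,0,0],[0,0,0],[0,0,0],[0,0,0],[0,0,0],[0,0,0],[0,0,0],[0,0,0],[0,0,0],[0,0,0],[0,0,0],[0,0,0],[0,0,0],[0,0,0],[0,0,0],[0,0,0]],"fingers":[62,62,62,62,62,62,62,62,62,62,62,20,20,20,20,20]}'
```

```text
time_s: 19.32
tool_pos: [0.7035, 0.0897, -0.0198]
orientation: [[-1.0, 0.002, 0.003], [0.002, 1.0, 0.0], [-0.003, 0.0, -1.0]]
force: [0.4, -0.6, 5.9]
gripper_width: 0.465
gripper_force: 29.3
```

```bash
python3 -m crank '{"travel":[[0,0,-1],[0,0,-1],[0,0,-1],[0,0,-1],[0,0,-1],[0.3,-1,0],[0.3,-1,0],[0.3,-1,0],[0.3,-1,0],[0.3,-1,0],[0.3,-1,0],[0.3,-1,0],[0.3,-1,0],[0.3,-1,0],[0.3,-1,0],[0.3,-1,0],[0.3,-1,0],[0.3,-1,0],[0.3,-1,0],[0.3,-1,0]],"twist":[[0,0,0],[0,0,0],[0,0,0],[0,0,0],[0,0,0],[0,0,0],[0,0,0],[0,0,0],[0,0,0],[0,0,0],[0,0,0],[0,0,0],[0,0,0],[0,0,0],[0,0,0],[0,0,0],[0,0,0],[0,0,0],[0,0,0],[0,0,0]],"fingers":[20,20,20,20,20,20,20,20,20,20,20,20,20,20,20,20,20,20,20,20]}'
python3 -m crank '{"travel":[[0.3,-1,0],[0.3,-1,0],[0.3,-1,0],[0.3,-1,0],[0.3,-1,0],[0.3,-0.8,0],[0,0,0]],"twist":[[0,0,0],[0,0,0],[0,0,0],[0,0,0],[0,0,0],[0,0,0],[0,0,0]],"fingers":[20,20,20,20,20,20,20]}'
```

```text
time_s: 21.82
tool_pos: [0.588, -0.287, 0.1029]
orientation: [[-1.0, 0.003, -0.0], [0.003, 1.0, 0.0], [0.0, 0.0, -1.0]]
force: [0.7, 0.7, -0.4]
gripper_width: 0.458
gripper_force: 29.3
time_s: 22.7
tool_pos: [0.5432, -0.4317, 0.103]
orientation: [[-1.0, 0.004, -0.0], [0.004, 1.0, 0.0], [0.0, 0.0, -1.0]]
force: [0.3, 0.4, -0.7]
gripper_width: 0.462
gripper_force: 29.3
```

```bash
python3 -m crank '{"travel":[[0,0,1],[0,0,1],[0,0,1],[0,0,1],[0,0,0.5],[0,0,0],[0,0,0],[0,0,0],[0,0,-1],[0,0,-1],[0,0,-1],[0,0,-1],[0,0,-1]],"twist":[[0,0,0],[0,0,0],[0,0,0],[0,0,0],[0,0,0],[0,0,0],[0,0,0],[0,0,0],[0,0,0],[0,0,0],[0,0,0],[0,0,0],[0,0,0]],"fingers":[20,20,20,20,20,62,62,62,62,62,62,62,62]}'
python3 -m crank '{"travel":[[-0.5,1,0],[-0.5,1,0],[-0.5,1,0],[-0.5,1,0],[-0.5,1,0],[-0.5,1,0],[-0.5,1,0],[-0.5,1,0],[-0.5,1,0],[-0.5,1,0],[-0.5,1,0],[-0.5,1,0],[-0.35,0.35,0],[0,0,0]],"twist":[[0,0,0],[0,0,0],[0,0,0],[0,0,0],[0,0,0],[0,0,0],[0,0,0],[0,0,0],[0,0,0],[0,0,0],[0,0,0],[0,0,0],[0,0,0],[0,0,0]],"fingers":[62,62,62,62,62,62,62,62,62,62,62,62,62,62]}'
python3 - <<'E'
from h import *
st(); t=camera("top"); cv2.imwrite("pics/t8.png",t); w=camera("wrist"); cv2.imwrite("pics/w8.png",w)
for k in blobs(t,(8,90,40),(17,255,175),60,(260,180,580,345)): print(cv2.contourArea(k),cv2.boundingRect(k))
for k in blobs(w,(5,70,30),(17,200,215),300,(0,100,640,330)): print("w",cv2.contourArea(k),cv2.boundingRect(k))
print(proj("wrist",(.6825,-.1429,.045)),proj("wrist",(.7225,-.1029,.045)))
E
```

```text
time_s: 24.32
tool_pos: [0.5443, -0.4303, 0.1178]
orientation: [[-1.0, 0.002, 0.001], [0.002, 1.0, -0.001], [-0.001, -0.001, -1.0]]
force: [1.2, -0.4, 1.0]
gripper_width: 0.7
gripper_force: 0.0
time_s: 26.08
tool_pos: [0.7038, -0.1215, 0.1161]
orientation: [[-1.0, 0.001, 0.0], [0.001, 1.0, -0.0], [-0.0, -0.0, -1.0]]
force: [-0.1, 0.3, -0.4]
gripper_width: 0.707
gripper_force: 0.0
t 26.07 tcp [ 0.7038 -0.1215  0.1161] q [-0.22  0.4   1.   -0.    1.74 -1.79] F [-0.1  0.3 -0.4] w 62.2 gf 0.0
5747.0 (439, 188, 141, 157)
1953.5 (292, 215, 51, 57)
352.5 (497, 261, 24, 20)
276.5 (260, 328, 34, 17)
260.0 (260, 227, 18, 21)
183.5 (452, 315, 24, 19)
177.0 (260, 185, 24, 13)
131.0 (260, 265, 16, 14)
96.5 (260, 290, 16, 8)
89.0 (260, 302, 19, 7)
w 9937.0 (482, 100, 120, 97)
w 5702.5 (250, 100, 97, 69)
w 2643.5 (299, 202, 52, 59)
[299.38986363 212.37422508] [349.25327126 260.01844961]
```

```bash
python3 -m crank '{"travel":[[0,0,1],[0,0,1],[0,0,1],[0,0,1],[0,0,1],[0,0,0.5],[0,0,0],[0,0,0],[0,0,0],[0,0,0],[0,0,0],[0,0,-1],[0,0,-1],[0,0,-1],[0,0,-1],[0,0,-1]],"twist":[[0,0,0],[0,0,0],[0,0,0],[0,0,0],[0,0,0],[0,0,0],[0,0,0],[0,0,0],[0,0,0],[0,0,0],[0,0,0],[0,0,0],[0,0,0],[0,0,0],[0,0,0],[0,0,0]],"fingers":[62,62,62,62,62,62,62,20,20,20,20,20,20,20,20,20]}'
python3 -m crank '{"travel":[[0.73,-1,0],[0.73,-1,0],[0.73,-1,0],[0.73,-1,0],[0.73,-1,0],[0.73,-1,0],[0.73,-1,0],[0.73,-1,0],[0.73,-1,0],[0.73,-1,0],[0.73,-1,0],[0.73,-1,0],[0.74,-0.74,0],[0,0,0],[0,0,0]],"twist":[[0,0,0],[0,0,0],[0,0,0],[0,0,0],[0,0,0],[0,0,0],[0,0,0],[0,0,0],[0,0,0],[0,0,0],[0,0,0],[0,0,0],[0,0,0],[0,0,0],[0,0,0]],"fingers":[20,20,20,20,20,20,20,20,20,20,20,20,20,20,20]}'
```

```text
time_s: 28.18
tool_pos: [0.7031, -0.1215, 0.1037]
orientation: [[-1.0, 0.002, -0.001], [0.002, 1.0, 0.0], [0.001, 0.0, -1.0]]
force: [-0.1, 0.0, -1.2]
gripper_width: 0.458
gripper_force: 29.8
time_s: 30.05
tool_pos: [0.4658, -0.439, 0.1031]
orientation: [[-1.0, 0.002, 0.0], [0.002, 1.0, 0.001], [-0.0, 0.001, -1.0]]
force: [-0.1, 0.9, -0.5]
gripper_width: 0.453
gripper_force: 29.8
```

```bash
python3 -m crank '{"travel":[[0,0,1],[0,0,1],[0,0,1],[0,0,1],[0,0,0.5],[0,0,0],[0,0,0],[0,0,0],[0,0,-1],[0,0,-1],[0,0,-1],[0,0,-1],[0,0,-1],[0,0,-1]],"twist":[[0,0,0],[0,0,0],[0,0,0],[0,0,0],[0,0,0],[0,0,0],[0,0,0],[0,0,0],[0,0,0],[0,0,0],[0,0,0],[0,0,0],[0,0,0],[0,0,0]],"fingers":[20,20,20,20,20,62,62,62,62,62,62,62,62,62]}' | grep tool_pos
python3 -m crank '{"travel":[[-0.3,1,0],[-0.3,1,0],[-0.3,1,0],[-0.3,1,0],[-0.3,1,0],[-0.3,1,0],[-0.3,1,0],[-0.3,1,0],[-0.3,1,0],[-0.3,1,0],[-0.3,1,0],[-0.3,1,0],[-0.3,1,0],[-0.3,1,0],[-0.3,1,0],[-0.3,1,0],[-0.3,1,0],[-0.3,1,0],[0,0,0]],"twist":[[0,0,0],[0,0,0],[0,0,0],[0,0,0],[0,0,0],[0,0,0],[0,0,0],[0,0,0],[0,0,0],[0,0,0],[0,0,0],[0,0,0],[0,0,0],[0,0,0],[0,0,0],[0,0,0],[0,0,0],[0,0,0],[0,0,0]],"fingers":[0,0,0,0,0,0,0,0,0,0,0,0,0,0,0,0,0,0,0]}' | grep tool_pos
cat > rounds.py <<'E'
from h import *
import sys
def fit(n,im,roi,lo=(5,95,40),hi=(17,255,255),c=None,amin=700):
    c=c or cam(n); out=[]
    for k in blobs(im,lo,hi,amin,roi,5):
        m=np.zeros(im.shape[:2],np.uint8); cv2.drawContours(m,[k],-1,255,-1)
        x,y,w,h=cv2.boundingRect(k); P=[]
        for r in range(y+int(.2*h),y+int(.8*h),2):
            cs=np.flatnonzero(m[r]); 
            if len(cs)<10: continue
            o,a=ray(n,(cs[0]-.5,r),c); _,b=ray(n,(cs[-1]+.5,r),c)
            A=np.arctan2(a[1],-a[2]);B=np.arctan2(b[1],-b[2]); yc=o[1]+np.tan((A+B)/2)*(o[2]-.035)
            xx=onz(n,(cs.mean(),r),.06,c)[0]; rad=np.sin(abs(A-B)/2)*np.hypot(yc-o[1],o[2]-.035); P.append((xx,yc,rad))
        P=np.array(P); p=np.polyfit(P[:,0],P[:,1],1); xm=P[:,0].mean(); out.append((cv2.contourArea(k),xm,np.polyval(p,xm),p[0],P[:,2].mean()))
        print(n,"area %d bbox %s x~%.3f y %.4f slope %.3f rad %.4f"%(out[-1][0],(x,y,w,h),xm,out[-1][2],p[0],out[-1][4]))
    return out
if __name__=="__main__":
    st(); w=camera("wrist"); c=cam("wrist"); cv2.imwrite("pics/%s.png"%sys.argv[1],w); fit("wrist",w,(0,0,640,300),c=c)
    if len(sys.argv)>2:
        t=camera("top"); cv2.imwrite("pics/%s_t.png"%sys.argv[1],t); fit("top",t,(250,180,450,300),(8,150,60))
E
python3 rounds.py w9 top
```

```text
tool_pos: [0.4654, -0.4399, 0.1428]
tool_pos: [0.6005, 0.0127, 0.1398]
t 34.17 tcp [0.6005 0.0127 0.1398] q [-0.04  0.09  1.32  0.    1.74 -1.61] F [-0.4 -0.2  0.2] w 0.5 gf 0.0
wrist area 12612 bbox (90, 142, 111, 149) x~0.584 y -0.1437 slope 0.036 rad 0.0352
wrist area 9753 bbox (319, 164, 82, 136) x~0.598 y 0.0409 slope 0.008 rad 0.0350
top area 1473 bbox (371, 224, 32, 55) x~0.583 y -0.1416 slope 0.040 rad 0.0346
top area 981 bbox (293, 231, 30, 37) x~0.589 y 0.0436 slope 0.014 rad 0.0353
```

```bash
python3 -m crank '{"travel":[[-0.3,0.53,1],[0,0,1],[0,0,1],[0,0,0.9],[0,0,0.35],[0,0.3,0],[0,0.3,0],[0,0.3,0],[0,0.3,0],[0,0.3,0],[0,0.3,0],[0,0.3,0]],"twist":[[0,0,0],[0,0,0],[0,0,0],[0,0,0],[0,0,0],[0,0,0],[0,0,0],[0,0,0],[0,0,0],[0,0,0],[0,0,0],[0,0,0]],"fingers":[0,0,0,0,0,0,0,0,0,0,0,0]}' | egrep 'tool_pos|^force'
python3 -m crank '{"travel":[[0,0.3,0],[0,0,0],[0,0,-0.5],[0,0,-1],[0,0,-1]],"twist":[[0,0,0],[0,0,0],[0,0,0],[0,0,0],[0,0,0]],"fingers":[0,0,0,0,0]}' | egrep 'tool_pos|^force'
python3 rounds.py w10
```

```text
tool_pos: [0.6091, 0.0765, 0.0355]
force: [-1.3, -0.1, 5.1]
tool_pos: [0.6085, 0.083, 0.0975]
force: [0.1, 0.1, 0.6]
t 36.40 tcp [0.6085 0.083  0.0975] q [ 0.08  0.13  1.35 -0.    1.66 -1.49] F [0.1 0.1 0.6] w 0.6 gf 0.0
wrist area 14090 bbox (0, 130, 100, 170) x~0.585 y -0.1342 slope -0.103 rad 0.0260
wrist area 11847 bbox (261, 157, 96, 143) x~0.595 y 0.0717 slope 0.005 rad 0.0358
```

```bash
python3 -m crank '{"travel":[[0,-1,0],[0,-0.08,1],[0,0,1],[0,0,0.56],[0,0.3,0],[0,0.3,0],[0,0.3,0],[0,0.3,0],[0,0.3,0],[0,0.3,0],[0,0.3,0],[0,0.3,0],[0,0,0],[0,0,-0.8],[0,0,0]],"twist":[[0,0,0],[0,0,0],[0,0,0],[0,0,0],[0,0,0],[0,0,0],[0,0,0],[0,0,0],[0,0,0],[0,0,0],[0,0,0],[0,0,0],[0,0,0],[0,0,0],[0,0,0]],"fingers":[0,0,0,0,0,0,0,0,0,0,0,0,0,0,0]}' | egrep 'tool_pos|^force'
python3 rounds.py w11
```

```text
tool_pos: [0.6104, 0.1163, 0.0559]
force: [-0.4, -1.1, -0.7]
t 38.33 tcp [0.6104 0.1163 0.0559] q [ 0.13  0.16  1.39 -0.    1.59 -1.44] F [-0.4 -1.1 -0.7] w 0.8 gf 0.0
wrist area 14417 bbox (244, 156, 115, 144) x~0.582 y 0.1025 slope 0.013 rad 0.0347
wrist area 1020 bbox (0, 222, 23, 78) x~0.604 y -0.0953 slope -0.120 rad 0.0038
```

```bash
python3 -m crank '{"travel":[[0,-0.6,0],[0,-0.6,0],[0,0,0.5],[0,0,0.4],[0,0.3,0],[0,0.3,0],[0,0.3,0],[0,0.3,0],[0,0.3,0],[0,0.3,0],[0,0.3,0],[0,0.3,0],[0,0,0],[0,0,-0.8],[0,0,-0.8],[0,0,0]],"twist":[[0,0,0],[0,0,0],[0,0,0],[0,0,0],[0,0,0],[0,0,0],[0,0,0],[0,0,0],[0,0,0],[0,0,0],[0,0,0],[0,0,0],[0,0,0],[0,0,0],[0,0,0],[0,0,0]],"fingers":[0,0,0,0,0,0,0,0,0,0,0,0,0,0,0,0]}' | egrep 'tool_pos|^force'
python3 rounds.py w12
python3 - <<'E'
from h import *
print(proj("wrist",(.498,.139,0)),proj("wrist",(.698,.139,0)))
w=cv2.imread("pics/w12.png"); g=cv2.cvtColor(w,6); bh=cv2.morphologyEx(g,cv2.MORPH_BLACKHAT,np.ones((1,15),np.uint8))
for r in (100,120,130,140,150): c=np.argmax(bh[r,240:420])+240; print(r,c,bh[r,c],onz("wrist",(c,r),0).round(4))
E
```

```text
tool_pos: [0.6102, 0.1464, 0.073]
force: [0.4, -0.5, -0.6]
t 40.38 tcp [0.6102 0.1464 0.073 ] q [ 0.18  0.17  1.35 -0.    1.62 -1.39] F [ 0.4 -0.5 -0.6] w 0.5 gf 0.0
wrist area 13438 bbox (252, 155, 107, 145) x~0.586 y 0.1336 slope 0.009 rad 0.0348
[314.33847927  87.49317631] [317.1807883  334.00924546]
100 314 155 [0.5063 0.1387 0.    ]
120 315 155 [0.52   0.1392 0.    ]
130 315 158 [0.527  0.1391 0.    ]
140 315 121 [0.5341 0.139  0.    ]
150 315 110 [0.5413 0.139  0.    ]
```

```bash
python3 -m crank '{"travel":[[0,-0.72,0],[0,0,0.8],[0,0,0.78],[0,0.15,0],[0,0.15,0],[0,0.14,0],[0,0,0],[0,0,-0.5],[0,0,-1],[0,0,-1],[0,0,0]],"twist":[[0,0,0],[0,0,0],[0,0,0],[0,0,0],[0,0,0],[0,0,0],[0,0,0],[0,0,0],[0,0,0],[0,0,0],[0,0,0]],"fingers":[0,0,0,0,0,0,0,0,0,0,0]}' | egrep 'tool_pos|^force'
python3 rounds.py w13
python3 -m crank '{"travel":[[0,-1,0],[0,-1,0],[0,-1,0],[0,-1,0],[0,-1,0],[0,-1,0],[0,-1,0],[0,-1,0],[0,-1,0],[0,-1,0],[0.4,-1,0],[0.4,-0.9,0],[0,0,0]],"twist":[[0,0,0],[0,0,0],[0,0,0],[0,0,0],[0,0,0],[0,0,0],[0,0,0],[0,0,0],[0,0,0],[0,0,0],[0,0,0],[0,0,0],[0,0,0]],"fingers":[0,0,0,0,0,0,0,0,0,0,0,0,0]}' | egrep 'tool_pos|^force'
python3 rounds.py w14 top
```

```text
tool_pos: [0.6096, 0.1394, 0.0941]
force: [0.8, -0.4, 0.3]
t 41.80 tcp [0.6096 0.1394 0.0941] q [ 0.17  0.16  1.32  0.    1.66 -1.4 ] F [ 0.8 -0.4  0.3] w 0.1 gf 0.0
wrist area 12171 bbox (277, 155, 97, 145) x~0.591 y 0.1399 slope 0.007 rad 0.0347
wrist area 2330 bbox (0, 165, 34, 127) x~0.590 y -0.0996 slope -0.122 rad 0.0059
tool_pos: [0.5869, -0.1592, 0.0909]
force: [0.1, 0.1, -1.0]
t 43.48 tcp [ 0.5869 -0.1592  0.0909] q [-0.32  0.12  1.37 -0.    1.65 -1.89] F [ 0.1  0.1 -1. ] w 0.4 gf 0.0
wrist area 11792 bbox (296, 160, 99, 140) x~0.571 y -0.1417 slope 0.038 rad 0.0351
top area 1300 bbox (251, 215, 28, 53) x~0.607 y 0.1457 slope -0.015 rad 0.0316
```

```bash
python3 -m crank '{"travel":[[0,0.08,1],[0,0,0.8],[0,0,0.5],[0,0.3,0],[0,0.3,0],[0,0.3,0],[0,0.3,0],[0,0.3,0],[0,0.3,0],[0,0.3,0],[0,0.3,0],[0,0,0],[0,0,-0.8],[0,-0.6,0],[0,-0.6,0],[0,0,0.4],[0,0,0.4],[0,0,0]],"twist":[[0,0,0],[0,0,0],[0,0,0],[0,0,0],[0,0,0],[0,0,0],[0,0,0],[0,0,0],[0,0,0],[0,0,0],[0,0,0],[0,0,0],[0,0,0],[0,0,0],[0,0,0],[0,0,0],[0,0,0],[0,0,0]],"fingers":[0,0,0,0,0,0,0,0,0,0,0,0,0,0,0,0,0,0]}' | egrep 'tool_pos|^force'
python3 rounds.py w15
```

```text
tool_pos: [0.5881, -0.1262, 0.0356]
force: [-1.8, -0.2, 3.5]
t 45.83 tcp [ 0.5881 -0.1262  0.0356] q [-0.27  0.12  1.47 -0.    1.55 -1.84] F [-1.8 -0.2  3.5] w 0.1 gf 1.7
wrist area 15276 bbox (275, 160, 126, 140) x~0.557 y -0.1179 slope 0.041 rad 0.0347
```

```bash
python3 -m crank '{"travel":[[0,0.3,0.05],[0,0.3,0],[0,0.3,0],[0,0.3,0],[0,0.3,0],[0,0.3,0],[0,0.2,0],[0,0,0],[0,0,-0.8],[0,-0.6,-0.4],[0,-0.6,0],[0,0,0]],"twist":[[0,0,0],[0,0,0],[0,0,0],[0,0,0],[0,0,0],[0,0,0],[0,0,0],[0,0,0],[0,0,0],[0,0,0],[0,0,0],[0,0,0]],"fingers":[0,0,0,0,0,0,0,0,0,0,0,0]}' | egrep 'tool_pos|^force'
python3 rounds.py w16
```

```text
tool_pos: [0.5883, -0.1081, 0.0646]
force: [-0.2, -0.8, -0.5]
t 47.38 tcp [ 0.5883 -0.1081  0.0646] q [-0.24  0.1   1.44 -0.    1.6  -1.8 ] F [-0.2 -0.8 -0.5] w 0.7 gf 0.0
wrist area 13690 bbox (292, 157, 111, 143) x~0.563 y -0.0918 slope 0.038 rad 0.0350
wrist area 2346 bbox (606, 186, 34, 114) x~0.573 y 0.1001 slope 0.139 rad 0.0055
```

```bash
python3 -m crank '{"travel":[[0,0.05,0.8],[0,0,0.47],[0,0.3,0],[0,0.3,0],[0,0.3,0],[0,0.3,0],[0,0.3,0],[0,0.3,0],[0,0.3,0],[0,0.2,0],[0,0,0],[0,0,-0.8],[0,-0.6,-0.4],[0,-0.5,0],[0,0,0]],"twist":[[0,0,0],[0,0,0],[0,0,0],[0,0,0],[0,0,0],[0,0,0],[0,0,0],[0,0,0],[0,0,0],[0,0,0],[0,0,0],[0,0,0],[0,0,0],[0,0,0],[0,0,0]],"fingers":[0,0,0,0,0,0,0,0,0,0,0,0,0,0,0]}' | egrep 'tool_pos|^force'
python3 rounds.py w17
```

```text
tool_pos: [0.5882, -0.0765, 0.0624]
force: [-0.7, 1.2, -0.5]
t 49.30 tcp [ 0.5882 -0.0765  0.0624] q [-0.19  0.09  1.46 -0.    1.6  -1.75] F [-0.7  1.2 -0.5] w 0.3 gf 0.0
wrist area 13968 bbox (288, 155, 112, 145) x~0.563 y -0.0627 slope 0.037 rad 0.0349
wrist area 6804 bbox (569, 185, 71, 115) x~0.573 y 0.1155 slope 0.132 rad 0.0157
```

```bash
python3 -m crank '{"travel":[[0,0,0.7],[0,0,0.47],[0,0.3,0],[0,0.3,0],[0,0.3,0],[0,0.3,0],[0,0.3,0],[0,0.3,0],[0,0.3,0],[0,0.18,0],[0,0,0],[0,0,-0.8],[0,0,-1],[0,0,-0.6],[0,0,0]],"twist":[[0,0,0],[0,0,0],[0,0,0],[0,0,0],[0,0,0],[0,0,0],[0,0,0],[0,0,0],[0,0,0],[0,0,0],[0,0,0],[0,0,0],[0,0,0],[0,0,0],[0,0,0]],"fingers":[0,0,0,0,0,0,0,0,0,0,0,0,0,0,0]}' | egrep 'tool_pos|^force'
python3 rounds.py w18
python3 - <<'E'
from h import *
print(proj("wrist",(.497,-.033,0)))
w=cv2.imread("pics/w18.png"); g=cv2.cvtColor(w,6); bh=cv2.morphologyEx(g,cv2.MORPH_BLACKHAT,np.ones((1,15),np.uint8))
for r in (110,125,140,150): c=np.argmax(bh[r,240:380])+240; print(r,c,bh[r,c],onz("wrist",(c,r),0).round(4))
E
```

```text
tool_pos: [0.5895, -0.018, 0.0954]
force: [0.2, 0.5, -0.4]
t 51.23 tcp [ 0.5895 -0.018   0.0954] q [-0.09  0.06  1.43 -0.    1.65 -1.66] F [ 0.2  0.5 -0.4] w 0.8 gf 0.0
wrist area 12441 bbox (252, 151, 99, 149) x~0.569 y -0.0338 slope 0.037 rad 0.0348
wrist area 12418 bbox (472, 179, 123, 121) x~0.579 y 0.1380 slope 0.003 rad 0.0346
[305.83957589 118.63967492]
110 378 6 [0.4907 0.0242 0.    ]
125 304 138 [ 0.5018 -0.0346  0.    ]
140 304 151 [ 0.5133 -0.0348  0.    ]
150 306 155 [ 0.5211 -0.0333  0.    ]
```

```bash
python3 -m crank '{"travel":[[0,0,-1],[0,0,-1],[0,0,0],[0,0,0],[0,0,0],[0,0,0],[0,0,0],[0,0,0],[0,0,0],[0,0,0],[0,0,0],[0,0,0],[0,0,0],[0,0,0],[0,0,0],[0,0,0],[0,0,0],[0,0,0],[0,0,0],[0,0,0]],"twist":[[0,0,1],[0,0,1],[0,0,1],[0,0,1],[0,0,1],[0,0,1],[0,0,1],[0,0,1],[0,0,1],[0,0,1],[0,0,1],[0,0,1],[0,0,1],[0,0,1],[0,0,1],[0,0,1],[0,0,1],[0,0,1],[0,0,1],[0,0,0.8]],"fingers":[70,70,70,70,70,70,70,70,70,70,70,70,70,70,70,70,70,70,70,70]}' | egrep 'tool_pos|orient'
python3 -m crank '{"travel":[[-0.3,-1,0],[-0.3,-1,0],[-0.3,-1,0],[-0.3,-1,0],[-0.3,-1,0],[-0.3,-1,0],[-0.1,-0.5,0],[0,0,0]],"twist":[[0,0,0],[0,0,0],[0,0,0],[0,0,0],[0,0,0],[0,0,0],[0,0,0],[0,0,0]],"fingers":[70,70,70,70,70,70,70,70]}' | egrep 'tool_pos|orient'
python3 - <<'E'
from h import *
st(); t=camera("top"); w=camera("wrist"); c=cam("wrist"); cv2.imwrite("pics/w19.png",w); cv2.imwrite("pics/t19.png",t)
for n,im in(("top",t),("wrist",w)):
  for k in blobs(im,(16,25,90),(30,85,255),400,(200,290,480,350) if n=="top" else None):
    print(n,cv2.contourArea(k),cv2.boundingRect(k)); r=cv2.boxPoints(cv2.minAreaRect(k)); print([onz(n,p,.03,c if n=="wrist" else None).round(4).tolist() for p in r])
E
```

```text
tool_pos: [0.588, -0.0179, 0.142]
orientation: [[0.017, 1.0, -0.003], [1.0, -0.017, 0.0], [0.0, -0.003, -1.0]]
tool_pos: [0.4251, -0.063, 0.1435]
orientation: [[0.016, 1.0, 0.0], [1.0, -0.016, 0.0], [0.0, 0.0, -1.0]]
t 54.77 tcp [ 0.4251 -0.063   0.1435] q [-0.23 -0.38  1.74  0.    1.78 -0.21] F [1.  0.4 0.2] w 70.3 gf 0.0
top 1045.0 (259, 309, 66, 19)
[[0.4513, 0.1531, 0.03], [0.4522, 0.0041, 0.03], [0.4114, 0.0039, 0.03], [0.4106, 0.1516, 0.03]]
wrist 15402.0 (304, 0, 51, 356)
[[0.4136, 0.1199, 0.03], [0.4525, 0.1193, 0.03], [0.4547, -0.1997, 0.03], [0.4028, -0.1988, 0.03]]
wrist 1047.0 (309, 392, 36, 31)
[[0.4066, -0.2447, 0.03], [0.4443, -0.2453, 0.03], [0.4442, -0.285, 0.03], [0.4055, -0.2843, 0.03]]
```

```bash
python3 -m crank '{"travel":[[-0.12,0.14,0],[0,0,1],[0,0,1],[0,0,1],[0,0,1],[0,0,1],[0,0,1],[0,0,0.7],[0,0,0],[0,0,0],[0,0,0],[0,0,0],[0,0,0],[0,0,0]],"twist":[[0,0,0],[0,0,0],[0,0,0],[0,0,0],[0,0,0],[0,0,0],[0,0,0],[0,0,0],[0,0,0],[0,0,0],[0,0,0],[0,0,0],[0,0,0],[0,0,0]],"fingers":[70,70,70,70,70,70,70,70,70,20,20,20,20,20]}'
python3 -m crank '{"travel":[[0,0,-0.5],[0,0,-1],[0,0,-1],[0,0,-1],[0,0,-1],[0,0,-1],[0,0,-0.5],[0,0,0]],"twist":[[0,0,0],[0,0,0],[0,0,0],[0,0,0],[0,0,0],[0,0,0],[0,0,0],[0,0,0]],"fingers":[20,20,20,20,20,20,20,20]}'
```

```text
time_s: 56.62
tool_pos: [0.429, -0.0662, -0.023]
orientation: [[0.015, 1.0, 0.001], [1.0, -0.015, -0.0], [-0.0, 0.001, -1.0]]
force: [-1.9, -0.2, 5.4]
gripper_width: 0.452
gripper_force: 30.0
time_s: 57.62
tool_pos: [0.4292, -0.0661, 0.127]
orientation: [[0.015, 1.0, 0.001], [1.0, -0.015, -0.0], [-0.0, 0.001, -1.0]]
force: [-0.3, -1.1, -2.8]
gripper_width: 0.452
gripper_force: 30.0
```

```bash
python3 -m crank '{"travel":[[0,0.92,0],[0,0.92,0],[0,0.92,0],[0,0.92,0],[0,0.92,0],[0,0.92,0],[0,0.92,0],[0.9,0,0],[0.9,0,0],[0.9,0,0],[0.9,0,0],[0.9,0,0],[0.9,0,0],[0.9,0,0],[0.9,0,0],[0,0,0],[0,0,0]],"twist":[[0,0,-0.15],[0,0,0],[0,0,0],[0,0,0],[0,0,0],[0,0,0],[0,0,0],[0,0,0],[0,0,0],[0,0,0],[0,0,0],[0,0,0],[0,0,0],[0,0,0],[0,0,0],[0,0,0],[0,0,0]],"fingers":[20,20,20,20,20,20,20,20,20,20,20,20,20,20,20,20,20]}'
python3 - <<'E'
from h import *
st(); w=camera("wrist"); c=cam("wrist"); cv2.imwrite("pics/w20.png",w); t=camera("top"); cv2.imwrite("pics/t20.png",t)
s=camera("scene"); cv2.imwrite("pics/s20.png",s)
cv2.imwrite("pics/c20.png",np.hstack([cv2.resize(w,(400,300)),cv2.resize(t[170:320,160:360],(400,300),interpolation=2)]))
E
```

```text
time_s: 59.75
tool_pos: [0.5902, 0.1129, 0.1258]
orientation: [[0.003, 1.0, -0.001], [1.0, -0.003, -0.001], [-0.001, -0.001, -1.0]]
force: [-0.0, -0.0, -3.6]
gripper_width: 0.451
gripper_force: 30.0
t 59.75 tcp [0.5902 0.1129 0.1258] q [ 0.13  0.09  1.34 -0.    1.71  0.14] F [-0.  -0.  -3.6] w 39.7 gf 30.0
```

View pics/c20.png

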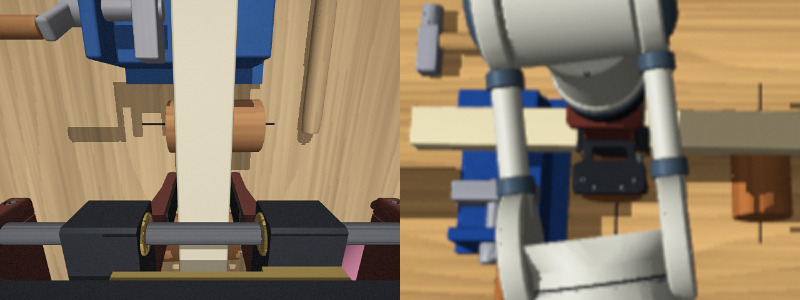

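Run:
```python
from h import *
w=cv2.imread("pics/w20.png"); c=cam("wrist")
H=cv2.cvtColor(w,40)
for r in (10,30,50,70,85):
    hs=H[r]; blue=(hs[:,0]>100)&(hs[:,0]<128)&(hs[:,1]>100); st_=(hs[:,1]<40)&(hs[:,2]>60); bat=(hs[:,0]>15)&(hs[:,0]<32)&(hs[:,1]<85)&(hs[:,1]>15)&(hs[:,2]>120)
    b=np.flatnonzero(blue[370:480])+370; s=np.flatnonzero(st_[190:275])+190; k=np.flatnonzero(bat[250:400])+250
    f=lambda u,z: onz("wrist",(u,r),z,c).round(4)[:2]
    print(r,"steel",s.min(),s.max(),f(s.max()+.5,.109),"fix back",b.max() if len(b) else None,f(b.max()+.5,.112) if len(b) else None,"bat",f(k.min()-.5,.18),f(k.max()+.5,.18))
```

```text
10 steel 190 262 [0.5586 0.2574] fix back 438 [0.6528 0.256 ] bat [0.5734 0.2346] [0.6122 0.2344]
30 steel 190 262 [0.5581 0.2479] fix back 437 [0.6531 0.2466] bat [0.5734 0.2282] [0.6121 0.2281]
50 steel 213 274 [0.5642 0.238 ] fix back 435 [0.6528 0.2369] bat [0.5735 0.2217] [0.612  0.2215]
70 steel 215 261 [0.5564 0.2279] fix back 434 [0.6531 0.2269] bat [0.5732 0.215 ] [0.6119 0.2148]
85 steel 216 263 [0.5571 0.2201] fix back 432 [0.6526 0.2192] bat [0.5733 0.2098] [0.6121 0.2096]
```

```bash
python3 -m crank '{"travel":[[0,-0.1,0],[0,0,0.5],[0,0,0.5],[0,0,0.5],[0,0,0.5],[0,0,0.5],[0,0,0.4],[0,0,0.1],[0,0,0.05],[0,0,0]],"twist":[[0,0,0],[0,0,0],[0,0,0],[0,0,0],[0,0,0],[0,0,0],[0,0,0],[0,0,0],[0,0,0],[0,0,0]],"fingers":[20,20,20,20,20,20,20,20,20,20]}'
for i in 1 2 ; do python3 -m crank '{"travel":[[0,0,0.06],[0,0,0]],"twist":[[0,0,0],[0,0,0]],"fingers":[20,20]}' | egrep 'tool_pos|^force'; done
```

```text
time_s: 61.15
tool_pos: [0.5882, 0.1132, 0.0506]
orientation: [[0.003, 1.0, 0.001], [1.0, -0.003, 0.0], [0.0, 0.001, -1.0]]
force: [0.3, 1.3, -2.0]
gripper_width: 0.457
gripper_force: 30.0
tool_pos: [0.5879, 0.1132, 0.0487]
force: [0.3, 0.5, -2.8]
tool_pos: [0.5879, 0.1132, 0.0471]
force: [0.5, 0.1, -2.1]
```

```bash
for i in 1 2 3 ; do python3 -m crank '{"travel":[[0,0,0.05],[0,0,0]],"twist":[[0,0,0],[0,0,0]],"fingers":[20,20]}' | egrep 'tool_pos|^force'; done
```

```text
tool_pos: [0.5879, 0.1132, 0.047]
force: [-3.3, -1.0, 5.1]
tool_pos: [0.588, 0.1132, 0.047]
force: [-5.9, -1.1, 9.7]
tool_pos: [0.588, 0.1132, 0.047]
force: [-8.3, -1.4, 14.8]
```

```bash
python3 -m crank '{"travel":[[0,0,-0.1],[0,0,0],[0,0,0],[0,0,0],[0,0,0],[0,0,0],[0,0,-0.5],[0,0,-1],[0,0,-1],[0,0,-1],[0,0,-1],[0,0,0]],"twist":[[0,0,0],[0,0,0],[0,0,0],[0,0,0],[0,0,0],[0,0,0],[0,0,0],[0,0,0],[0,0,0],[0,0,0],[0,0,0],[0,0,0]],"fingers":[20,20,70,70,70,70,70,70,70,70,70,70]}'
python3 - <<'E'
from h import *
w=camera("wrist"); c=cam("wrist"); cv2.imwrite("pics/w21.png",w); H=cv2.cvtColor(w,40)
for r in (20,60,100,140,180,210):
    hs=H[r]; bat=(hs[:,0]>15)&(hs[:,0]<32)&(hs[:,1]<85)&(hs[:,1]>15)&(hs[:,2]>100); k=np.flatnonzero(bat[200:440])+200
    f=lambda u,z: onz("wrist",(u,r),z,c).round(4)[:2].tolist()
    print(r,"bat",f(k.min()-.5,.1),f(k.max()+.5,.1))
E
```

```text
time_s: 63.9
tool_pos: [0.5892, 0.1134, 0.1619]
orientation: [[0.003, 1.0, 0.006], [1.0, -0.003, 0.001], [0.001, 0.006, -1.0]]
force: [0.5, -0.8, 0.2]
gripper_width: 0.793
gripper_force: 0.0
20 bat [0.5706, 0.2661] [0.6092, 0.266]
60 bat [0.5699, 0.2426] [0.6547, 0.2423]
100 bat [0.5699, 0.2175] [0.6537, 0.2172]
140 bat [0.5698, 0.191] [0.6091, 0.1908]
180 bat [0.5095, 0.163] [0.6738, 0.1622]
210 bat [0.5692, 0.1403] [0.6084, 0.1401]
```

```bash
python3 -m crank '{"travel":[[0,0,-1],[0,0,-1],[0,0,0],[0,0,0],[0,0,0],[0,0,0],[0,0,0],[0,0,0],[0,0,0],[0,0,0],[0,0,0],[0,0,0],[0,0,0],[0,0,0],[0,0,0],[0,0,0],[0,0,0],[0,0,0],[0,0,0],[0,0,0]],"twist":[[0,0,-1],[0,0,-1],[0,0,-1],[0,0,-1],[0,0,-1],[0,0,-1],[0,0,-1],[0,0,-1],[0,0,-1],[0,0,-1],[0,0,-1],[0,0,-1],[0,0,-1],[0,0,-1],[0,0,-1],[0,0,-1],[0,0,-1],[0,0,-1],[0,0,-1],[0,0,-0.6]],"fingers":[60,60,60,60,60,60,60,60,60,60,60,60,60,60,60,60,60,60,60,60]}' | egrep 'tool_pos|orient'
python3 -m crank '{"travel":[[1,0.7,0],[1,0.7,0],[1,0.7,0],[1,0.7,0],[1,0.7,0],[1,0.8,0],[1,0.8,0],[0,0,0],[0,0,0]],"twist":[[0,0,0],[0,0,0],[0,0,0],[0,0,0],[0,0,0],[0,0,0],[0,0,0],[0,0,0],[0,0,0]],"fingers":[60,60,60,60,60,60,60,60,60]}' | egrep 'tool_pos|orient'
python3 - <<'E'
from h import *
st(); w=camera("wrist"); c=cam("wrist"); cv2.imwrite("pics/w22.png",w); np.save("w22.npy",c[0])
for k in blobs(w,(5,110,40),(17,255,255),300,(0,0,640,330)):
    r=cv2.minAreaRect(k); print(cv2.contourArea(k),cv2.boundingRect(k),np.round(r[0],1)); print([onz("wrist",p,.13,c).round(4).tolist() for p in cv2.boxPoints(r)])
print(proj("wrist",(.37,.24,.13),c),proj("wrist",(.448,.24,.13),c))
E
```

```text
tool_pos: [0.5874, 0.1131, 0.2064]
orientation: [[-1.0, 0.004, -0.003], [0.004, 1.0, -0.0], [0.003, -0.0, -1.0]]
tool_pos: [0.4138, 0.2413, 0.2075]
orientation: [[-1.0, 0.006, -0.001], [0.006, 1.0, -0.001], [0.001, -0.001, -1.0]]
t 67.58 tcp [0.4138 0.2413 0.2075] q [ 0.46 -0.23  1.5  -0.    1.87 -1.11] F [ 1.  -0.6 -0. ] w 59.8 gf 0.0
1885.0 (56, 293, 74, 37) [ 91.8 311.9]
[[0.4746, 0.0023, 0.13], [0.4597, 0.0661, 0.13], [0.4903, 0.0674, 0.13], [0.5061, 0.0017, 0.13]]
1838.5 (310, 200, 22, 92) [320.5 245.5]
[[0.3845, 0.2292, 0.13], [0.3846, 0.246, 0.13], [0.4639, 0.2458, 0.13], [0.4638, 0.2276, 0.13]]
[323.2900242  181.67195189] [324.16551361 273.8881614 ]
```

```bash
python3 -m crank '{"travel":[[0,-0.16,0.6],[0,0,0.8],[0,0,0.8],[0,0,0.8],[0,0,0.8],[0,0,0.7],[0,0,0.7],[0,0,0],[0,0,0],[0,0,0],[0,0,0],[0,0,0],[0,0,0],[0,0,0]],"twist":[[0,0,0],[0,0,0],[0,0,0],[0,0,0],[0,0,0],[0,0,0],[0,0,0],[0,0,0],[0,0,0],[0,0,0],[0,0,0],[0,0,0],[0,0,0],[0,0,0]],"fingers":[60,60,60,60,60,60,60,0,0,0,0,0,0,0]}'
python3 - <<'E'
from h import *
w=cv2.imread("pics/w22.png"); H=cv2.cvtColor(w,40); T=np.load("w22.npy"); c=(T,cam("wrist")[1])
for r in (300,310,320,330):
    s=np.flatnonzero((H[r,270:420,1]<45)&(H[r,270:420,2]>70))+270
    print(r,s.min() if len(s) else None,s.max() if len(s) else None,[onz("wrist",(u,r),.095,c).round(4).tolist() for u in (s.min(),s.max())] if len(s) else "")
for q in np.arange(.5,9.7,.3): print("%.1f [0,%.2f,%.2f]"%(q,-1.8*(np.sin(q+.3)-np.sin(q)),-1.8*(np.cos(q+.3)-np.cos(q))),end="  ")
E
```

```text
time_s: 69.38
tool_pos: [0.4137, 0.2373, 0.0786]
orientation: [[-1.0, 0.006, 0.0], [0.006, 1.0, -0.001], [-0.0, -0.001, -1.0]]
force: [0.4, -4.1, 3.2]
gripper_width: 0.194
gripper_force: 30.0
300 290 329 [[0.4893, 0.2058, 0.095], [0.4895, 0.2442, 0.095]]
310 None None 
320 337 353 [[0.5116, 0.2521, 0.095], [0.5117, 0.2682, 0.095]]
330 291 386 [[0.5225, 0.2056, 0.095], [0.5232, 0.3017, 0.095]]
0.5 [0,-0.43,0.33]  0.8 [0,-0.31,0.44]  1.1 [0,-0.17,0.51]  1.4 [0,-0.01,0.54]  1.7 [0,0.15,0.52]  2.0 [0,0.29,0.45]  2.3 [0,0.41,0.34]  2.6 [0,0.50,0.21]  2.9 [0,0.54,0.05]  3.2 [0,0.53,-0.11]  3.5 [0,0.47,-0.26]  3.8 [0,0.37,-0.39]  4.1 [0,0.24,-0.48]  4.4 [0,0.09,-0.53]  4.7 [0,-0.07,-0.53]  5.0 [0,-0.23,-0.49]  5.3 [0,-0.36,-0.40]  5.6 [0,-0.46,-0.27]  5.9 [0,-0.52,-0.12]  6.2 [0,-0.54,0.04]  6.5 [0,-0.50,0.19]  6.8 [0,-0.42,0.33]  7.1 [0,-0.31,0.44]  7.4 [0,-0.16,0.51]  7.7 [0,-0.00,0.54]  8.0 [0,0.16,0.51]  8.3 [0,0.30,0.45]  8.6 [0,0.42,0.34]  8.9 [0,0.50,0.20]  9.2 [0,0.54,0.04]  9.5 [0,0.52,-0.12]
```

```bash
python3 -m crank '{"travel":[[0,-0.43,0.33],[0,-0.31,0.44],[0,-0.17,0.51],[0,-0.01,0.54]],"twist":[[0,0,0],[0,0,0],[0,0,0],[0,0,0]],"fingers":[0,0,0,0]}'
python3 -m crank '{"travel":[[0,0.15,0.52],[0,0.29,0.45],[0,0.41,0.34],[0,0.50,0.21],[0,0,0]],"twist":[[0,0,0],[0,0,0],[0,0,0],[0,0,0],[0,0,0]],"fingers":[0,0,0,0,0]}'
```

```text
time_s: 69.88
tool_pos: [0.4141, 0.2159, 0.0356]
orientation: [[-1.0, 0.005, 0.003], [0.005, 1.0, 0.003], [-0.003, 0.003, -1.0]]
force: [-5.7, 1.5, 14.7]
gripper_width: 0.198
gripper_force: 30.0
time_s: 70.5
tool_pos: [0.4142, 0.2491, -0.0036]
orientation: [[-1.0, 0.005, 0.002], [0.005, 1.0, 0.001], [-0.002, 0.001, -1.0]]
force: [-2.9, -2.4, 8.6]
gripper_width: 0.194
gripper_force: 30.0
```

```bash
python3 -m crank '{"travel":[[0,0.54,0.05],[0,0.53,-0.11],[0,0.47,-0.26],[0,0.37,-0.39],[0,0.24,-0.48],[0,0.09,-0.53]],"twist":[[0,0,0],[0,0,0],[0,0,0],[0,0,0],[0,0,0],[0,0,0]],"fingers":[0,0,0,0,0,0]}'
python3 -m crank '{"travel":[[0,-0.07,-0.53],[0,-0.23,-0.49],[0,-0.36,-0.40],[0,-0.46,-0.27],[0,-0.52,-0.12],[0,-0.54,0.04],[0,0,0]],"twist":[[0,0,0],[0,0,0],[0,0,0],[0,0,0],[0,0,0],[0,0,0],[0,0,0]],"fingers":[0,0,0,0,0,0,0]}'
```

```text
time_s: 71.25
tool_pos: [0.4134, 0.3045, 0.0336]
orientation: [[-1.0, 0.006, -0.003], [0.006, 1.0, -0.001], [0.003, -0.001, -1.0]]
force: [7.5, 5.2, -17.5]
gripper_width: 0.199
gripper_force: 30.0
time_s: 72.12
tool_pos: [0.4139, 0.2527, 0.0843]
orientation: [[-1.0, 0.004, 0.002], [0.004, 1.0, 0.007], [-0.002, 0.007, -1.0]]
force: [-3.1, 4.9, 7.8]
gripper_width: 0.201
gripper_force: 30.0
```

```bash
python3 -m crank '{"travel":[[0,-0.50,0.19],[0,-0.42,0.33],[0,-0.31,0.44],[0,-0.16,0.51],[0,0,0.54],[0,0.16,0.51]],"twist":[[0,0,0],[0,0,0],[0,0,0],[0,0,0],[0,0,0],[0,0,0]],"fingers":[0,0,0,0,0,0]}'
python3 -m crank '{"travel":[[0,0.30,0.45],[0,0.42,0.34],[0,0,0]],"twist":[[0,0,0],[0,0,0],[0,0,0]],"fingers":[0,0,0]}'
python3 -m crank '{"travel":[[0,0.50,0.20],[0,0,0]],"twist":[[0,0,0],[0,0,0]],"fingers":[0,0]}'
```

```text
time_s: 72.88
tool_pos: [0.4141, 0.2196, 0.0214]
orientation: [[-1.0, 0.006, 0.002], [0.006, 1.0, 0.002], [-0.002, 0.002, -1.0]]
force: [-5.1, -2.3, 14.4]
gripper_width: 0.197
gripper_force: 30.0
time_s: 73.25
tool_pos: [0.4141, 0.2385, 0.0008]
orientation: [[-1.0, 0.005, 0.002], [0.005, 1.0, 0.002], [-0.002, 0.002, -1.0]]
force: [-2.4, -0.3, 7.6]
gripper_width: 0.199
gripper_force: 30.0
time_s: 73.5
tool_pos: [0.4142, 0.2502, -0.0039]
orientation: [[-1.0, 0.005, 0.001], [0.005, 1.0, 0.001], [-0.001, 0.001, -1.0]]
force: [-2.7, -3.6, 10.0]
gripper_width: 0.199
gripper_force: 30.0
```

```bash
for r in '[0,0.27,0.04]' '[0,0.27,0]' '[0,0.27,-0.04]'; do echo; done; 
python3 -m crank '{"travel":[[0,0.27,0.04],[0,0,0]],"twist":[[0,0,0],[0,0,0]],"fingers":[0,0]}' | egrep 'tool_pos|^force'
python3 -m crank '{"travel":[[0,0.27,0],[0,0,0]],"twist":[[0,0,0],[0,0,0]],"fingers":[0,0]}' | egrep 'tool_pos|^force'
python3 -m crank '{"travel":[[0,0.27,-0.04],[0,0,0]],"twist":[[0,0,0],[0,0,0]],"fingers":[0,0]}' | egrep 'tool_pos|^force'
```

```text
tool_pos: [0.4142, 0.2563, -0.005]
force: [-3.3, -5.2, 9.7]
tool_pos: [0.4142, 0.2622, -0.0052]
force: [-3.5, -8.9, 10.5]
tool_pos: [0.4142, 0.2662, -0.005]
force: [-2.9, -16.5, 10.1]
```

```bash
python3 -m crank '{"travel":[[0,0.26,-0.08],[0,0,0]],"twist":[[0,0,0],[0,0,0]],"fingers":[0,0]}' | egrep 'tool_pos|^force'
python3 -m crank '{"travel":[[0,0.2,-0.06],[0,0,0],[0,0,0]],"twist":[[0,0,0],[0,0,0],[0,0,0]],"fingers":[0,0,0]}' | egrep 'tool_pos|^force'
python3 rounds.py w23 top
```

```text
tool_pos: [0.414, 0.2697, -0.0043]
force: [-1.4, -25.8, 7.8]
tool_pos: [0.4139, 0.2721, -0.0037]
force: [-0.3, -32.6, 6.7]
t 74.88 tcp [ 0.4139  0.2721 -0.0037] q [ 0.52 -0.13  1.79 -0.01  1.49 -1.04] F [ -0.3 -32.6   6.7] w 17.4 gf 30.0
wrist area 2032 bbox (301, 244, 40, 56) x~0.390 y 0.2711 slope 0.006 rad 0.0096
```

```bash
python3 -m crank '{"travel":[[0,-0.15,0],[0,-0.15,0],[0,0,0],[0,0,0],[0,0,0],[0,0,0],[0,0,0],[0,0,0],[0,0,-0.5],[0,0,-1],[0,0,-1],[0,0,-1],[0,0,-1],[0,0,-1],[0,0,-1],[0,0,-1],[0,0,-1],[0,0,-1],[0,0,0]],"twist":[[0,0,0],[0,0,0],[0,0,0],[0,0,0],[0,0,0],[0,0,0],[0,0,0],[0,0,0],[0,0,0],[0,0,0],[0,0,0],[0,0,0],[0,0,0],[0,0,0],[0,0,0],[0,0,0],[0,0,0],[0,0,0],[0,0,0]],"fingers":[0,0,0,60,60,60,60,60,60,60,60,60,60,60,60,60,60,60,60]}'
python3 rounds.py w24 top
python3 - <<'E'
from h import *
s=camera("scene"); cv2.imwrite("pics/s24.png",s); w=cv2.imread("pics/w24.png"); t=cv2.imread("pics/w24_t.png")
H=cv2.cvtColor(t,40)
for n,im,roi in (("top",t,(150,180,400,300)),("wrist",w,(0,0,640,330))):
  for k in blobs(im,(16,15,100),(32,85,255),300,roi):
    print(n,cv2.contourArea(k),cv2.boundingRect(k),[onz(n,p,.1).round(4)[:2].tolist() for p in cv2.boxPoints(cv2.minAreaRect(k))])
cv2.imwrite("pics/c24.png",np.hstack([cv2.resize(t[160:360,150:600],(450,300)),cv2.resize(s[190:340,180:450],(350,300))]))
E
```

```text
time_s: 77.35
tool_pos: [0.4145, 0.2745, 0.2384]
orientation: [[-1.0, 0.006, 0.005], [0.006, 1.0, 0.003], [-0.005, 0.003, -1.0]]
force: [-0.3, 0.7, 0.3]
gripper_width: 0.685
gripper_force: 0.0
t 77.35 tcp [0.4145 0.2745 0.2384] q [ 0.52 -0.17  1.4   0.    1.91 -1.05] F [-0.3  0.7  0.3] w 60.3 gf 0.0
wrist area 990 bbox (307, 182, 17, 68) x~0.418 y 0.2629 slope -0.013 rad 0.0095
wrist area 830 bbox (51, 282, 65, 18) x~0.506 y -0.0238 slope -1.160 rad 0.0261
top area 705 bbox (326, 252, 30, 28) x~0.549 y -0.0336 slope 0.034 rad 0.0346
top 3349.0 (177, 231, 198, 20) [[0.5751, 0.3302], [0.6178, 0.3334], [0.618, -0.1066], [0.5752, -0.1054]]
wrist 965.5 (436, 283, 61, 37) [[0.494, 0.3816], [0.4684, 0.4032], [0.5214, 0.4575], [0.5493, 0.4361]]
wrist 497.0 (135, 257, 74, 21) [[0.4505, 0.0803], [0.451, 0.1545], [0.4728, 0.1523], [0.4723, 0.0768]]
```

View pics/c24.png

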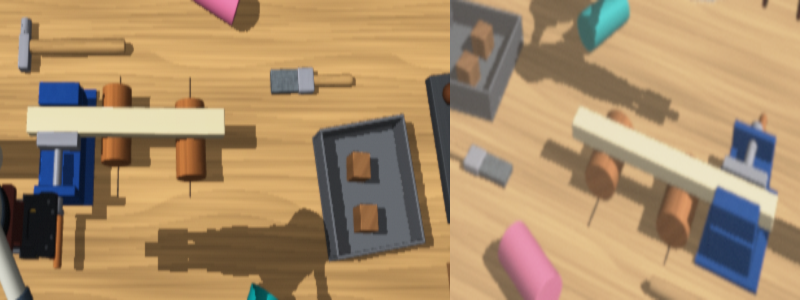

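Run:
```python
from rounds import *
t=cv2.imread("pics/w24_t.png"); fit("top",t,(240,200,380,300),(8,130,60),amin=120)
```

```text
top area 1748 bbox (280, 251, 100, 31) x~0.549 y -0.0078 slope 0.619 rad 0.1027
top area 1057 bbox (244, 251, 35, 49) x~0.527 y 0.1646 slope -0.342 rad 0.0236
top area 519 bbox (251, 215, 49, 16) x~0.650 y 0.1340 slope 1.329 rad 0.0443
top area 177 bbox (325, 224, 30, 8) x~0.639 y -0.0335 slope -0.496 rad 0.0341
```

Run:
```python
from rounds import *
t=cv2.imread("pics/w24_t.png"); 
fit("top",t,(246,200,290,250),(8,165,60),amin=80); fit("top",t,(246,250,290,285),(8,165,60),amin=80);fit("top",t,(246,250,290,285),(8,150,100),amin=80)
g=t[262]; H=cv2.cvtColor(t,40)[262]; print([(u,*H[u]) for u in range(244,290,2)])
```

```text
top area 324 bbox (253, 216, 28, 14) x~0.650 y 0.1429 slope 0.185 rad 0.0318
top area 391 bbox (251, 252, 28, 18) x~0.560 y 0.1431 slope -0.020 rad 0.0317
top area 267 bbox (252, 252, 21, 15) x~0.562 y 0.1499 slope 0.038 rad 0.0244
[(244, np.uint8(135), np.uint8(46), np.uint8(56)), (246, np.uint8(16), np.uint8(133), np.uint8(109)), (248, np.uint8(17), np.uint8(133), np.uint8(109)), (250, np.uint8(16), np.uint8(137), np.uint8(104)), (252, np.uint8(12), np.uint8(177), np.uint8(131)), (254, np.uint8(13), np.uint8(174), np.uint8(191)), (256, np.uint8(13), np.uint8(173), np.uint8(197)), (258, np.uint8(13), np.uint8(175), np.uint8(203)), (260, np.uint8(13), np.uint8(176), np.uint8(193)), (262, np.uint8(13), np.uint8(175), np.uint8(168)), (264, np.uint8(13), np.uint8(178), np.uint8(159)), (266, np.uint8(12), np.uint8(175), np.uint8(153)), (268, np.uint8(13), np.uint8(176), np.uint8(139)), (270, np.uint8(12), np.uint8(174), np.uint8(120)), (272, np.uint8(13), np.uint8(176), np.uint8(103)), (274, np.uint8(12), np.uint8(174), np.uint8(88)), (276, np.uint8(13), np.uint8(172), np.uint8(74)), (278, np.uint8(12), np.uint8(173), np.uint8(65)), (280, np.uint8(14), np.uint8(159), np.uint8(64)), (282, np.uint8(17), np.uint8(133), np.uint8(107)), (284, np.uint8(16), np.uint8(133), np.uint8(109)), (286, np.uint8(16), np.uint8(135), np.uint8(108)), (288, np.uint8(16), np.uint8(133), np.uint8(109))]
```

```bash
python3 -c "
from station import *
print(sign_off())"
```

```text
the job is handed in; nothing more can be done
None
```

I handed the job in at about 77 s: the batten is clamped square between the jaws, both rounds are within about 3 mm of their lines, both offcuts are in the tray, and I moved nothing else; no verdict came back.

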